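Close a transformer core: yoke pack and clamp strap over two studs

TASK

Close the open transformer: thread the dark laminated yoke pack over its two studs and bring it gently down until it lies flat on the core, then thread the two-hole aluminium clamp strap over the same studs until it lies flat on the yoke, and let go. Do not drop or force the parts down, and leave the spare strap, the bowl, the screwdriver and the tape roll where they are.

Things in the scene. Friction and masses are not known exactly. Their poses are not given: they have to be found in the camera images.
- core: Open transformer, fixed: steel plate 150 x 74 x 4 mm under a dark laminated core 126 mm long (x), 30 mm wide (y), its flat top (seat) 36 mm above the bench. A copper coil round its middle (47 mm along x, 61 mm across y) is 30 mm high. Origin: centre of the underside, on the bench; x along the core, z up. Two rigid upright studs rise from the seat: see core_seat.
- core_seat (a point): Centre of the seat, axes as the core's. Two steel studs, 8 mm thick with a 1 mm tip chamfer, rise 26 mm above the seat (tips 62 mm above the bench) at y = 0, 76 mm apart. They sit in slots: the pair stands at x = -38+d and 38+d mm, with one d from -10 to 10 mm that differs each time and is not reported: find it by touch or by eye.
- yoke_center (a point): The yoke pack: a dark laminated steel bar 128 mm long (x) x 30 mm wide (y) x 10 mm thick (z), about 0.18 to 0.33 kg, loose, lying flat on the bench. Point: its centre, 5 mm above its underside. Two through holes of 9.6 mm diameter at x = -38 and +38 mm, y = 0. The same either way round and either face up.
- strap_center (a point): The clamp strap: a plain bright aluminium bar 96 mm long (x) x 22 mm wide (y) x 8 mm thick (z), about 45 g, loose, lying flat on the bench. Point: its centre, 4 mm above its underside. Two through holes of 9.6 mm diameter at x = -38 and +38 mm, y = 0. The same either way round and either face up.
- spare_center (a point): A bystander: a longer aluminium strap, 120 x 22 x 8 mm, with one hole in the middle and one at an end; it does not fit. Point: its centre.
- nutcup: A bystander: small grey bowl, 60 mm across, 32 mm high; origin under its centre.
- driver: A bystander: black-handled screwdriver about 190 mm long, lying along its x.
- tape: A bystander: black tape roll, 84 mm across, 22 mm high; origin under its centre.
Mind the look-alikes: they are no part of the job. What is shaped like the part that bears strap_center but green is not meant. Of the things that look like the core, the larger one is meant.

How it is judged (in metres and radians):
On the way:
1. the yoke pack lies home on the core, over both studs (x of yoke_center in the frame of core between -0.013 and 0.013 m and y of yoke_center in the frame of core between -0.003 and 0.003 m and z of yoke_center in the frame of core between 0.039 and 0.043 m and angle between the x axis of yoke_center and the x axis of core, either way round below 0.06 rad and angle between the z axis of yoke_center and the z axis of core, either way round below 0.05 rad and linear speed of yoke below 0.01 m/s), for 0.2 s.
At the end, for the whole second after the job is handed in: Yoke flat on the core over both studs, strap flat on the yoke: centres 41 and 50 mm above the bench (2 mm), within 13 mm along and 3 mm across the core's middle, turned under 0.06 and tilted under 0.05 rad from the core, both at rest (all of step 1 and x of strap_center in the frame of core between -0.013 and 0.013 m and y of strap_center in the frame of core between -0.003 and 0.003 m and z of strap_center in the frame of core between 0.048 and 0.052 m and angle between the x axis of strap_center and the x axis of core, either way round below 0.06 rad and angle between the z axis of strap_center and the z axis of core, either way round below 0.05 rad and linear speed of strap below 0.01 m/s); the robot touches nothing.
It fails at once if spare strap, bowl, screwdriver or tape roll moved more than 30 mm (distance of any of spare_center, nutcup, driver, tape from where it was at the start of the episode above 0.03 m).
It fails at once if the yoke dropped: faster than 0.3 m/s within 25 mm of its seat (distance between yoke_center and core_seat below 0.03 m and linear speed of yoke above 0.3 m/s).
It fails at once if the strap dropped: faster than 0.3 m/s within 25 mm of its seat (distance between strap_center and core_seat below 0.039 m and linear speed of strap above 0.3 m/s).
It fails at once if the yoke forced down (over 80 N) (contact force between yoke and core above 80 N).
It fails at once if the strap forced down (over 80 N) (contact force between strap and yoke above 80 N).
It also fails if it takes over 61 s, if anything falls off the work surface, if the arm or the gripper's body presses on something with over 40 N, if the wrist force passes 120 N, or if a joint passes its speed limit or range.

ROBOT

A 6-joint arm with a two-finger parallel gripper is mounted at the origin on the work surface. World frame = base frame: x ahead of the robot, y to its left, z up, the work surface at z = 0. Lengths are in m, angles in degrees, forces in N, time in s.
With the tool pointing down it reaches from about 0.375 to 0.9 m from the base axis. Payload 3.1 kg.
Tool frame: the origin (TCP) lies midway between the tips of the shut fingers; the grasp point (between the pads) lies 19 mm behind it; z points along the fingers, y is the direction in which the jaws open and shut (so a half turn about z gives the same grasp; the last joint's range is limited). The gripper opens to 87 mm and grips with 3 to 60 N. Pads are 19 mm wide; open, the fingers measure 117 mm over their backs; the gripper's body (75 mm by 190 mm) begins 51 mm behind the grasp point.
Start: joints at [-83.337, 30.224, 82.088, -0, 67.689, -10.227], TCP at [0.182, -0.598, 0.2] pointing down, gripper open.
Joint ranges: [-176.69, 176.69], [-43.24, 126.21], [12.49, 139.97], [-82, 262], [0, 151.66], [-163.58, 163.58]. Speed limits (degrees/s): [159.86, 159.86, 180, 180, 180, 180].

INTERFACE

Orientations are given as a 3x3 rotation matrix whose columns are the frame's x, y, z axes.
In Python, from rig import status, vision, bot, models gives the robot as it stands.
- The arm moves only by the tool send_rows, never from a script. Its argument "moves" is a list of rows, each a list of 7 numbers: the shift along the tool's x, y, z in units of 25 mm (1.0 is 25 mm), then the turn, a rotation vector about the tool's x, y, z in units of 10 degrees (1.0 is 10 degrees), then the closure, from -1 (fully open) to 1 (shut), so that 0 is half open. In form: [[dx, dy, dz, rx, ry, rz, hand], ...]. A call has 1 to 12 rows; each row shifts and turns the commanded pose from where the row before left it, along the tool's axes as they then stand; what a row does not reach is not made up. A row lasts 1/8 s, in which the tool goes at most 62.5 mm and 10.7 degrees, less where a joint would pass 70% of its speed; a pose out of reach is approached as far as the arm can. A call is refused whole if a number of a shift passes 1 or a number of a turn 1, either way. A call with a gripper value outside its range is refused whole. The fingers move at their own pace and stop on an object; the grip force is fixed at half the most. Time passes only in rows, so rows that do not move let the fingers close. It gives the time, the measured TCP pose, the force and the opening at its end, in the units of the state.
- status.read_state(): the state, without advancing time (a new reading comes with each control period).
- vision.capture(name): name is "scene" or "top" or "wrist"; returns a dict with "img" (400x640x3 uint8, red, green, blue), "depth" (400x640 float32, m along the optical axis (not along the pixel's ray), 0 where there is no reading), "fx", "fy", "cx", "cy" (pixels), "pose" (4x4, takes a point from camera to world coordinates); the wrist camera has in their place "hand_eye" (4x4, takes a point from camera to tool coordinates, whose origin is the TCP and whose axes are the flange's). Camera axes: x right, y up, looking along -z (the intrinsics and any distortion apply to the point x, -y, -z); pixel columns grow to the right and rows downward; lengths in m; the calibration is good to about 2 mm. A picture is of the moment at which its call begins: read the wrist's pose just before it.
- bot.hand_in(): hands the job in, once; it reports no verdict.
Trained networks look in the newest picture that a camera, given by its name, has taken for a name from the list of things; names that differ only in an ending like _2 or _b are one class to them, and where a whole thing is asked for, a point or a joint stands for the part that bears it (a point fixed in the world has none). Each returns a list of dicts, best first, with "confidence" (0 to 1); they miss things now and then, are a little off and sometimes report something else, mostly with a low value. They report only what shows in the picture. A call takes as long as a camera call. They do not tell look-alikes from the thing itself.
- models.masks_of(camera, name): "mask" (400x640 bool, what is visible of it) and "extent" ([left, top, right, bottom] in pixels, round what is visible of it).
- models.landmark_of(camera, name): "point" ([column, row] in pixels: a listed point, or the origin of a listed thing).
The state is a dict: "time_s": time; "joint_positions": joint angles; "qvel": joint speeds; "tau": joint torques, N m; "position": TCP position; "tcp_rot": TCP orientation; "force": force on the tool from outside, world axes, zero at the start; "moment": the same for the moment, N m; "opening": opening from 0.0 (shut) to 1.0 (fully open).
Only numpy, scipy, OpenCV 4.12 (cv2) and the standard library are available. Lean on these libraries where they do the work, as an engineer would, in place of code of your own. Each camera call takes 0.05 s, during which the arm holds its last target.

## Working session

There is one attempt and no reset: what is moved stays moved. The work goes in short steps, Python scripts to look and compute and a tool call to move; the robot and the scene stay as the last step left them, time stands still between calls to the robot, and variables do not carry over. Pictures are saved under pics/ and viewed, and the job is handed in when it is done.

Besides the shell and the picture viewer there is one more tool, called in YAML: its name, and indented under it one key for each argument. send_rows: Moves the arm, as the interface text tells. Its arguments: {"type":"object","properties":{"moves":{"type":"array"}},"required":["moves"]}

```bash
mkdir -p pics; ls; cat > h.py <<'E'
import numpy as np, cv2
from rig import status, vision, bot, models
def cap(n):
    s=status.read_state(); c=vision.capture(n); 
    if 'pose' not in c:
        T=np.eye(4);T[:3,:3]=np.array(s['tcp_rot']).reshape(3,3);T[:3,3]=s['position'];c['pose']=T@c['hand_eye']
    return c
def save(c,f): cv2.imwrite('pics/'+f,c['img'][:,:,::-1])
def ray(c,u,v):
    d=np.array([(u-c['cx'])/c['fx'],-(v-c['cy'])/c['fy'],-1.0]); P=c['pose']
    return P[:3,3],P[:3,:3]@d
def atz(c,u,v,z):
    o,d=ray(c,u,v);t=(z-o[2])/d[2];return o+t*d
def proj(c,p):
    P=np.linalg.inv(c['pose']);q=P[:3,:3]@np.array(p)+P[:3,3]
    return c['cx']+c['fx']*q[0]/-q[2], c['cy']-c['fy']*q[1]/-q[2]
def cloud(c,m=None):
    v,u=np.mgrid[0:400,0:640]; d=c['depth']; 
    k=d>0
    if m is not None:k&=m
    q=np.stack([(u[k]-c['cx'])/c['fx']*d[k],-(v[k]-c['cy'])/c['fy']*d[k],-d[k]],1)
    return q@c['pose'][:3,:3].T+c['pose'][:3,3], u[k],v[k]
E
python3 - <<'E'
from h import *
for n in['scene','top']:
    c=cap(n);save(c,n+'0.png');print(n,{k:v for k,v in c.items() if k not in('img','depth')})
    for t in['core','core_seat','yoke_center','strap_center','spare_center','nutcup','driver','tape']:
        print(t,[(np.round(x['point'],1),round(x['confidence'],2)) for x in models.landmark_of(n,t)],[(x['extent'],round(x['confidence'],2)) for x in models.masks_of(n,t)])
print(status.read_state())
E
```

```text
pics
scene {'fx': 387.7181852248167, 'fy': 387.7181852248167, 'cx': 317.5768580898869, 'cy': 201.402953532663, 'pose': array([[ 0.82840361, -0.34281235,  0.44297534,  1.00872748],
       [ 0.56008106,  0.51758295, -0.64685168, -0.67900711],
       [-0.00752774,  0.78395637,  0.62077029,  0.65806949],
       [ 0.        ,  0.        ,  0.        ,  1.        ]])}
core [(array([322.2, 189.7]), 0.83), (array([374.8, 215.5]), 0.63)] [([295.5, 168.2, 351.8, 203.4], 0.96), ([352.1, 201.0, 398.8, 223.5], 0.73)]
core_seat [(array([374.8, 205.4]), 0.88), (array([324. , 176.8]), 0.58), (array([231.3, 215. ]), 0.17)] [([295.3, 167.3, 350.4, 206.9], 0.82), ([353.1, 198.2, 396.2, 225.2], 0.72), ([394.4, 184.1, 435.0, 208.0], 0.35)]
yoke_center [(array([354.4, 155.8]), 0.61)] [([337.2, 146.1, 377.3, 163.1], 0.69)]
strap_center [(array([267.7, 230.8]), 0.85), (array([224.9, 249.8]), 0.81), (array([178.7, 274.2]), 0.66)] [([250.6, 226.8, 286.8, 238.7], 0.8), ([209.7, 236.3, 242.7, 262.7], 0.61), ([159.6, 267.1, 197.2, 284.9], 0.56)]
spare_center [(array([413.9, 197.7]), 0.54), (array([232.6, 215.1])
[... 1812 characters left out ...]
09983e-04,
        6.76901424e+01, -1.02268698e+01]), 'qvel': array([-9.81545228e-02,  6.30743908e-02, -9.54820069e-04, -1.30348892e-02,
       -6.38510721e-05, -7.01317068e-02]), 'tau': array([-1.60579442e-03, -4.39999866e+01, -1.76977229e+01,  6.31770655e-02,
        5.05879323e-02, -4.34307992e-06]), 'position': array([ 0.18162044, -0.59801055,  0.19956989]), 'tcp_rot': array([[ 9.56864378e-01,  2.90534958e-01,  1.18510155e-05],
       [ 2.90534959e-01, -9.56864378e-01, -1.67104675e-05],
       [ 6.48483961e-06,  1.94327854e-05, -1.00000000e+00]]), 'force': array([-0.23333121, -0.01632587,  0.11415256]), 'moment': array([0.05133097, 0.06170176, 0.02737497]), 'opening': 1.0010459418836681}
```

```bash
python3 - <<'E'
import cv2
a=cv2.imread('pics/top0.png')[90:330,160:520]
cv2.imwrite('pics/top0z.png',cv2.resize(a,None,fx=2.2,fy=2.2,interpolation=cv2.INTER_CUBIC))
a=cv2.imread('pics/scene0.png')[130:300,140:450]
cv2.imwrite('pics/scene0z.png',cv2.resize(a,None,fx=2.5,fy=2.5,interpolation=cv2.INTER_CUBIC))
E
```

```text
(no output)
```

View pics/top0z.png

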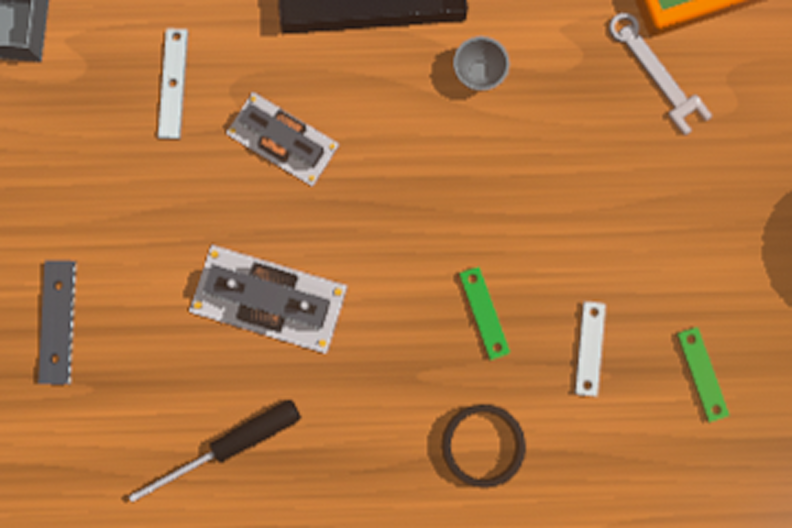

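View pics/scene0z.png

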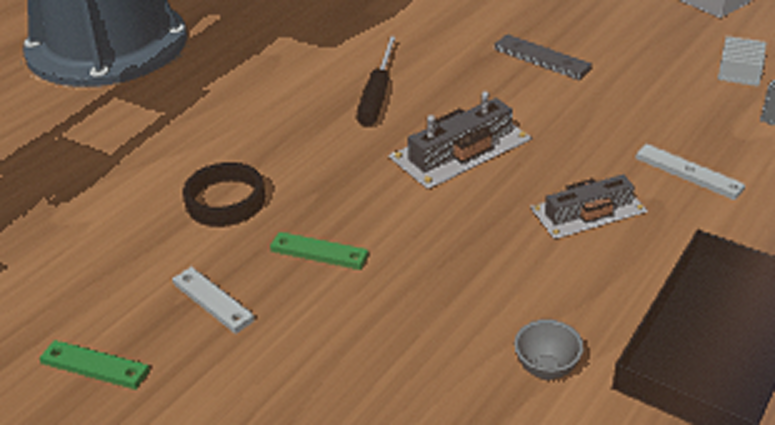

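```bash
python3 - <<'E'
from h import *
c=cap('top')
f=lambda u,v,z:atz(c,160+u/2.2,90+v/2.2,z).round(4)
for n,a,b,z in[('yoke',(58,285),(54,359),.01),('strap',(594,313),(587,386),.008),('studs',(232,283),(305,305),.062)]:
    A=f(*a,z);B=f(*b,z);print(n,A,B,np.linalg.norm(A-B),'mid',(A+B)/2,np.degrees(np.arctan2(*(B-A)[1::-1])))
for p in[(213,246),(346,288),(327,352),(191,309)]:print('plate',f(*p,.004))
P,u,v=cloud(c)
k=(P[:,2]>.03)&(u>235)&(u<330)&(v>195)&(v<260);print(P[k].mean(0),np.percentile(P[k][:,2],[5,50,95]))
print(cap('wrist')['hand_eye'],cap('wrist')['fx'],cap('wrist')['cx'],cap('wrist')['cy'],status.read_state()['time_s'])
E
```

```text
yoke [0.5422 0.282  0.01  ] [0.4657 0.285  0.01  ] 0.07655880093104908 mid [0.50395 0.2835  0.01   ] 177.75425743410491
strap [ 0.4989 -0.2744  0.008 ] [ 0.4238 -0.2629  0.008 ] 0.07597539075253248 mid [ 0.46135 -0.26865  0.008  ] 171.29397287113758
studs [0.5336 0.0957 0.062 ] [0.5098 0.0236 0.062 ] 0.07592660930135098 mid [0.5217  0.05965 0.062  ] -108.26790620724107
plate [0.5801 0.1216 0.004 ]
plate [ 0.5321 -0.017   0.004 ]
plate [0.4659 0.0042 0.004 ]
plate [0.5143 0.1449 0.004 ]
[0.52311023 0.06546887 0.03513727] [0.03064653 0.03438464 0.03932056]
[[ 4.32535652e-04  9.55885281e-01  2.93739923e-01  8.06103046e-02]
 [ 9.99999356e-01 -1.05221492e-04 -1.13010072e-03 -8.41348005e-04]
 [-1.04933889e-03  2.93740223e-01 -9.55884711e-01 -1.85449786e-01]
 [ 0.00000000e+00  0.00000000e+00  0.00000000e+00  1.00000000e+00]] 348.79961551834276 315.27480467289314 200.34901316945593 1.95
```

```bash
cat >> h.py <<'E'
def plan(p,th,pos=None,th0=None):
    s=status.read_state();R=np.array(s['tcp_rot'])
    pos=np.array(s['position'] if pos is None else pos)
    t0=np.degrees(np.arctan2(R[1,0],R[0,0])) if th0 is None else th0
    print('t',s['time_s'],'pos',pos.round(4),'th',round(t0,2),'F',np.round(s['force'],1),'tilt',R[2,:2].round(4))
    print('rz units total',round(-(th-t0)/10,3))
    a=np.radians(th);x=np.array([np.cos(a),np.sin(a),0]);y=np.array([np.sin(a),-np.cos(a),0]);d=np.array(p)-pos
    v=np.array([d@x,d@y,-d[2]])/.025;n=int(np.ceil(abs(v).max()))
    print('shift total',v.round(3),'rows',n,'each',(v/max(n,1)).round(3))
E
python3 -c "
from h import *
plan([.4613,-.2687,.083],-8.7)"
```

```text
t 1.95 pos [ 0.1816 -0.598   0.1995] th 16.89 F [0.7 0.4 0.9] tilt [-0. -0.]
rz units total 2.559
shift total [  9.066 -14.713   4.661] rows 15 each [ 0.604 -0.981  0.311]
```

send_rows:
  moves:
    - [0, 0, 0, 0, 0, 0.86, -1]
    - [0, 0, 0, 0, 0, 0.85, -1]
    - [0, 0, 0, 0, 0, 0.85, -1]
    - [0.6, -0.98, 0.3, 0, 0, 0, -1]
    - [0.6, -0.98, 0.3, 0, 0, 0, -1]
    - [0.6, -0.98, 0.3, 0, 0, 0, -1]
    - [0.6, -0.98, 0.3, 0, 0, 0, -1]
    - [0.6, -0.98, 0.3, 0, 0, 0, -1]
    - [0.6, -0.98, 0.3, 0, 0, 0, -1]
    - [0.6, -0.98, 0.3, 0, 0, 0, -1]
    - [0.6, -0.98, 0.3, 0, 0, 0, -1]
    - [0.6, -0.98, 0.3, 0, 0, 0, -1]

```text
time_s: 3.45
position: [0.3491, -0.4, 0.132]
tcp_rot: [[0.988, -0.152, 0.0], [-0.152, -0.988, -0.0], [0.0, 0.0, -1.0]]
force: [-0.1, -0.5, 0.7]
opening: 1.005
```

send_rows:
  moves:
    - [0.6, -0.98, 0.3, 0, 0, 0, -1]
    - [0.6, -0.98, 0.3, 0, 0, 0, -1]
    - [0.6, -0.98, 0.3, 0, 0, 0, -1]
    - [0.6, -0.98, 0.3, 0, 0, 0, -1]
    - [0.6, -0.98, 0.4, 0, 0, 0, -1]
    - [0.06, 0, 0, 0, 0, 0, -1]
    - [0, 0, 0, 0, 0, 0, -1]

```text
time_s: 4.32
position: [0.4429, -0.2917, 0.0923]
tcp_rot: [[0.989, -0.151, 0.0], [-0.151, -0.989, -0.001], [0.001, 0.001, -1.0]]
force: [-0.1, 0.3, 0.2]
opening: 0.998
```

```bash
python3 - <<'E'
from h import *
c=cap('wrist');save(c,'w_strap.png');np.save('w_strap_pose',c['pose'])
s=status.read_state();print(s['position'],s['qvel'].round(2),s['time_s'])
E
```

```text
[ 0.4426793  -0.29197337  0.0924073 ] [-0.65 -0.24  0.1   0.12  0.03  0.02] 4.375
```

View pics/w_strap.png

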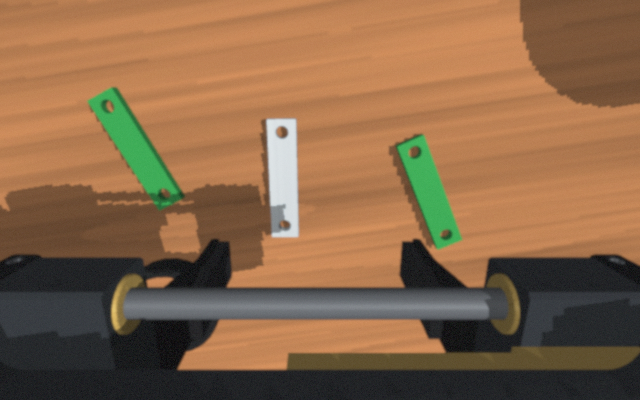

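```bash
cat >> h.py <<'E'
def holes(c,name,pred,z,r=9,dark=True,f=None):
    """refine blob centre near predicted world pts"""
    g=c['img'].astype(float).mean(2);out=[]
    return g
E
python3 - <<'E'
from h import *
im=cv2.imread('pics/w_strap.png')
print(im[120:143,270:292].mean(2).astype(int))
print(im[214:236,275:297].mean(2).astype(int))
E
```

```text
[[218 217 218 216 216 218 219 220 221 219 220 218 220 218 219 219 218 218
  217 219 218 219]
 [227 225 225 224 222 222 223 224 224 224 225 223 223 224 223 222 222 222
  223 222 223 222]
 [226 226 225 224 223 223 222 224 225 224 225 223 224 223 223 224 223 221
  223 222 223 223]
 [227 226 225 224 223 224 223 224 224 224 225 223 223 222 223 224 224 223
  222 223 223 223]
 [227 225 225 223 224 222 224 221 223 221 220 218 218 220 221 223 221 223
  222 223 225 223]
 [227 227 225 225 224 224 222 219 215 208 201 198 198 201 211 217 220 222
  223 223 223 224]
 [226 227 226 225 222 222 218 211 192 175 163 153 150 161 176 198 214 219
  221 223 223 224]
 [226 227 226 225 224 218 209 190 166 148 130 114 106 116 132 161 193 213
  220 222 222 224]
 [227 227 225 223 221 213 190 167 144 133 120  98  88  88 100 125 160 194
  218 222 223 223]
 [227 226 225 223 218 203 171 147 132 129 116  94  83  83  83  96 127 169
  208 220 223 224]
 [227 225 226 222 214 192 156 138 133 126 116  97  86  81  84  87 110 152
  195 219 222 224]
 [226 226 226 223 213 188 155 136 130 127 118 102  88  79  80  82 102 143
  1
[... 2386 characters left out ...]
4 102 108 121 150 184 210 218
  220 222 219 217]
 [136 137 135 135 130 132 140 140 133 128 120 121 132 148 175 201 214 218
  221 220 220 217]
 [138 138 140 139 140 150 165 171 168 158 155 159 168 184 200 213 218 219
  220 220 220 217]
 [149 147 145 150 157 174 192 202 204 196 192 197 201 210 213 217 218 219
  219 221 218 215]
 [172 172 174 178 187 199 212 217 217 216 213 214 216 217 219 217 220 218
  218 220 220 216]
 [207 208 207 209 209 215 218 219 220 220 219 219 219 219 218 219 218 219
  221 221 220 215]
 [218 220 218 219 217 216 219 221 220 220 219 219 217 217 219 219 220 220
  220 219 220 217]
 [217 218 218 217 217 216 217 218 217 217 216 216 216 216 216 218 217 217
  218 218 216 216]]
```

```bash
python3 -c "
from h import *
plan([.5217,.0597,.137],-8.7)"
```

```text
t 4.375 pos [ 0.4427 -0.292   0.0924] th -8.73 F [ 0.5  0.4 -0.5] tilt [0.0008 0.0009]
rz units total -0.003
shift total [  0.997 -14.383  -1.784] rows 15 each [ 0.066 -0.959 -0.119]
```

send_rows:
  moves:
    - [0.1, -0.9, -0.18, 0, 0, 0, -1]
    - [0.1, -0.9, -0.18, 0, 0, 0, -1]
    - [0.1, -0.9, -0.18, 0, 0, 0, -1]
    - [0.1, -0.9, -0.18, 0, 0, 0, -1]
    - [0.1, -0.9, -0.18, 0, 0, 0, -1]
    - [0.1, -0.9, -0.18, 0, 0, 0, -1]
    - [0.1, -0.9, -0.18, 0, 0, 0, -1]
    - [0.1, -0.9, -0.18, 0, 0, 0, -1]
    - [0.1, -0.9, -0.18, 0, 0, 0, -1]
    - [0.1, -0.9, -0.18, 0, 0, 0, -1]
    - [0, -0.9, 0, 0, 0, 0, -1]
    - [0, -0.9, 0, 0, 0, 0, -1]

```text
time_s: 5.88
position: [0.5086, -0.0285, 0.1376]
tcp_rot: [[0.988, -0.153, 0.001], [-0.153, -0.988, -0.001], [0.001, 0.0, -1.0]]
force: [0.1, 0.2, -0.4]
opening: 1.0
```

send_rows:
  moves:
    - [0, -0.9, 0, 0, 0, 0, -1]
    - [0, -0.9, 0, 0, 0, 0, -1]
    - [0, -0.9, 0, 0, 0, 0, -1]
    - [0, -0.9, 0, 0, 0, 0, -1]
    - [0, 0, 0, 0, 0, -1, -1]
    - [0, 0, 0, 0, 0, -1, -1]
    - [0, 0, 0, 0, 0, -1, -1]
    - [0, 0, 0, 0, 0, -1, -1]
    - [0, 0, 0, 0, 0, -1, -1]
    - [0, 0, 0, 0, 0, -1, -1]
    - [0, 0, 0, 0, 0, -1, -1]
    - [0, 0, 0, 0, 0, -1, -1]

```text
time_s: 7.38
position: [0.5223, 0.0598, 0.1375]
tcp_rot: [[0.317, 0.948, 0.001], [0.948, -0.317, -0.0], [0.0, 0.001, -1.0]]
force: [0.7, -0.4, 0.1]
opening: 1.003
```

```bash
python3 -c "
from h import *
plan([.5217,.0597,.137],71.7)"
```

```text
t 7.375 pos [0.5223 0.0598 0.1375] th 71.52 F [ 0.7 -0.4  0.1] tilt [0.    0.001]
rz units total -0.018
shift total [-0.011 -0.02   0.021] rows 1 each [-0.011 -0.02   0.021]
```

```bash
python3 - <<'E'
from h import *
c=cap('wrist');save(c,'w_stud.png');np.savez('stud.npz',img=c['img'],pose=c['pose'],depth=c['depth'])
s=status.read_state();print(s['position'],s['qvel'].round(2),s['time_s'])
a=c['img'][60:280,200:440,::-1]
cv2.imwrite('pics/w_studz.png',cv2.resize(a,None,fx=2.7,fy=2.7,interpolation=cv2.INTER_CUBIC))
E
```

```text
[0.52215906 0.05981663 0.13750775] [ 0.16  0.05  0.07  0.21 -0.05 16.22] 7.425
```

View pics/w_studz.png

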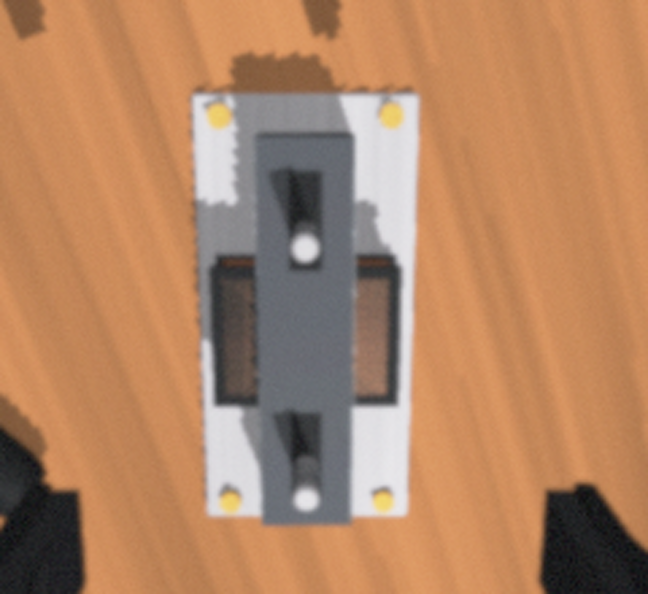

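send_rows:
  moves:
    - [0, 0, 0, 0, 0, 0, -1]
    - [0, 0, 0, 0, 0, 0, -1]

```text
time_s: 7.68
position: [0.522, 0.0606, 0.1372]
tcp_rot: [[0.323, 0.946, 0.0], [0.946, -0.323, -0.0], [0.0, 0.0, -1.0]]
force: [-0.3, 0.0, -0.0]
opening: 1.003
```

```bash
python3 - <<'E'
from h import *
c=cap('wrist');save(c,'w_stud2.png')
s=status.read_state();print(s['position'],np.array(s['tcp_rot']).round(5).tolist(),s['qvel'].round(2),s['time_s'])
np.savez('stud.npz',img=c['img'],pose=c['pose'],depth=c['depth'])
g=c['img'].astype(float).mean(2)
pts=[]
for u,v in[(200+305/2.7,60+247/2.7),(200+306/2.7,60+498/2.7)]:
    u0,v0=int(round(u)),int(round(v))
    w=g[v0-9:v0+10,u0-9:u0+10];print(w.astype(int)[2:-2,2:-2])
    m=np.clip(w-165,0,None);yy,xx=np.mgrid[-9:10,-9:10]
    n,l,st,ce=cv2.connectedComponentsWithStats((w>190).astype(np.uint8))
    k=(l==l[9,9]);k=cv2.dilate(k.astype(np.uint8),np.ones((3,3)))>0
    m=m*k
    cu,cv_=u0+(m*xx).sum()/m.sum(),v0+(m*yy).sum()/m.sum()
    p=atz(c,cu,cv_,.062);print(cu,cv_,p,m.astype(bool).sum());pts.append(p)
a,b=pts;print('mid',(a+b)/2,np.linalg.norm(a-b),np.degrees(np.arctan2(*(a-b)[1::-1])))
E
```

```text
[0.52195939 0.06073621 0.13719353] [[0.32265, 0.94652, 0.0003], [0.94652, -0.32265, -0.0001], [0.0, 0.00031, -1.0]] [ 0.22  0.03  0.03  0.04  0.02 -0.51] 7.725
[[ 80  61  48  53  68  72  77  81  82  80  75  66  69  85 100]
 [ 89  68  55  64  72  77  80  87  87  83  79  78  73  83 102]
 [ 90  71  58  68  82  90  95  98  97  89  90  82  77  84  99]
 [ 95  80  70  86 104 116 128 131 132 120 107  90  79  87 101]
 [ 96  84  86 112 139 157 168 173 168 160 137 114  91  89 100]
 [ 99  92 106 139 167 191 201 205 201 189 171 142 108  91 103]
 [ 99 101 123 166 198 213 218 217 218 213 197 167 129 100 105]
 [104 108 142 183 212 221 223 222 222 220 209 181 140 105 103]
 [103 117 148 190 217 221 223 223 223 222 217 194 149 111 102]
 [105 117 149 192 217 221 222 223 223 222 217 194 151 109 104]
 [102 113 142 185 211 219 222 224 224 221 214 184 139 102 102]
 [100 103 127 166 198 215 220 221 221 217 203 170 122  92  99]
 [100  96 105 140 170 195 211 215 211 201 177 138  98  87 101]
 [100  87  82 102 134 158 172 178 172 156 134  99  80  84 101]
 [ 99  86  70  70  88 101 115 121 118 104  86  70  69  85 
[... 478 characters left out ...]
146 179 201 214 216 213 206 181 146 114 103]
 [112 112 113 132 170 205 220 224 225 225 219 205 172 131 106]
 [112 114 115 143 185 216 227 228 229 227 226 215 186 140 116]
 [111 114 119 150 191 220 227 229 228 226 226 218 191 147 120]
 [113 117 120 144 181 214 224 227 227 226 223 212 180 142 119]
 [110 114 115 132 160 192 214 219 222 219 214 190 161 129 116]
 [112 113 114 119 137 159 182 195 198 191 178 155 131 118 115]
 [109 112 113 111 119 128 139 147 150 148 135 125 118 113 114]
 [111 113 112 115 113 116 117 121 122 120 119 113 114 113 115]]
313.9928400954654 245.6519490851233 [0.50840481 0.02557482 0.062     ] 60
mid [0.52038874 0.06168638 0.062     ] 0.07609623082201931 71.64113827802062
```

```bash
python3 -c "
from h import *
plan([.504,.2835,.085],71.18)"
```

```text
t 7.725 pos [0.522  0.0607 0.1372] th 71.18 F [0.6 0.3 0.5] tilt [0.     0.0003]
rz units total -0.0
shift total [ 8.202 -3.554  2.088] rows 9 each [ 0.911 -0.395  0.232]
```

send_rows:
  moves:
    - [0.91, -0.4, 0, 0, 0, 0, -1]
    - [0.91, -0.4, 0, 0, 0, 0, -1]
    - [0.91, -0.4, 0, 0, 0, 0, -1]
    - [0.91, -0.4, 0, 0, 0, 0, -1]
    - [0.91, -0.4, 0, 0, 0, 0, -1]
    - [0.91, -0.4, 0.5, 0, 0, 0, -1]
    - [0.91, -0.4, 0.5, 0, 0, 0, -1]
    - [0.91, -0.4, 0.5, 0, 0, 0, -1]
    - [0.91, -0.4, 0.5, 0, 0, 0, -1]
    - [0, 0, 0.1, 0, 0, 0.92, -1]
    - [0, 0, 0, 0, 0, 0.92, -1]
    - [0, 0, 0, 0, 0, 0.92, -1]

```text
time_s: 9.22
position: [0.5022, 0.284, 0.0844]
tcp_rot: [[0.727, 0.686, -0.0], [0.686, -0.727, -0.0], [-0.0, -0.0, -1.0]]
force: [-0.8, 0.3, -0.2]
opening: 1.003
```

send_rows:
  moves:
    - [0, 0, 0, 0, 0, 0.92, -1]
    - [0, 0, 0, 0, 0, 0.92, -1]
    - [0, 0, 0, 0, 0, 0.92, -1]
    - [0, 0, 0, 0, 0, 0.92, -1]
    - [0, 0, 0, 0, 0, 0.92, -1]
    - [0, 0, 0, 0, 0, 0, -1]
    - [0, 0, 0, 0, 0, 0, -1]

```text
time_s: 10.1
position: [0.5023, 0.2839, 0.0846]
tcp_rot: [[0.999, -0.038, 0.0], [-0.038, -0.999, 0.0], [0.0, -0.0, -1.0]]
force: [0.3, 0.6, 0.1]
opening: 1.002
```

```bash
python3 - <<'E'
from h import *
c=cap('wrist');save(c,'w_yoke.png')
s=status.read_state();print(s['position'],np.array(s['tcp_rot']).round(5).tolist(),s['qvel'].round(2),s['time_s'])
np.savez('yoke.npz',img=c['img'],pose=c['pose'],depth=c['depth'])
E
```

```text
[0.50228034 0.28389275 0.08455164] [[0.99925, -0.03881, 0.0], [-0.03881, -0.99925, 1e-05], [0.0, -1e-05, -1.0]] [ 0.01 -0.15  0.03 -0.06  0.15  0.42] 10.15
```

View pics/w_yoke.png

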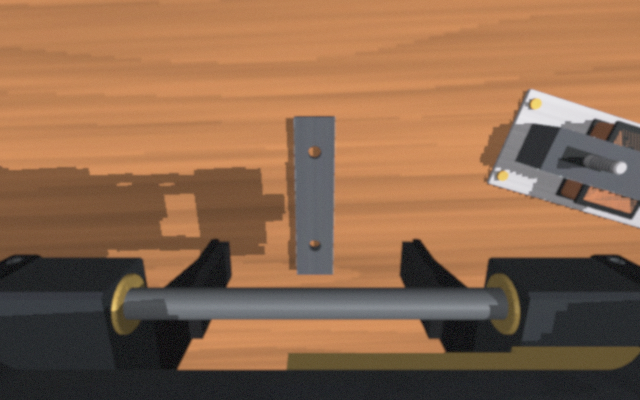

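```bash
python3 - <<'E'
from h import *
d=np.load('yoke.npz');im=d['img']
a=im[112:280,285:345,::-1]
z=[cv2.resize(im[v-16:v+16,315-16:315+16,::-1],None,fx=12,fy=12,interpolation=cv2.INTER_CUBIC) for v in(152,244)]
cv2.imwrite('pics/yh.png',np.hstack(z))
for v in(152,244):print(im[v-8:v+9,307:324,0].astype(int)-im[v-8:v+9,307:324,2]);print(im[v-8:v+9,307:324].mean(2).astype(int))
E
```

```text
[[-10  -9 -12  -9  -9  -9  -7  -7 -10  -7  -8 -11  -9 -11  -9  -8 -10]
 [-11 -11 -11  -7  -5   1   5   9   7   0  -5  -8  -8  -9  -9  -6  -9]
 [-11  -8  -3   5  14  27  31  35  29  25  15   3  -5  -8  -8 -11 -10]
 [ -9  -1  15  38  58  65  62  58  59  53  42  26   6  -7 -11  -9  -8]
 [ -6  12  45  76  91  88  76  69  65  64  60  48  25   5  -4  -9  -9]
 [  2  33  72  97 101  95  78  69  65  66  64  56  42  16  -2  -8  -9]
 [  6  44  86 103 106  96  78  66  66  67  65  63  53  28   3  -9  -8]
 [  9  51  90 107 105  96  77  68  63  67  60  63  54  34   8  -9 -10]
 [  6  43  84 103 106  95  77  67  63  61  65  61  54  29   3  -7  -8]
 [ -3  27  68  96 102  94  78  66  63  63  61  59  44  19  -1  -8  -8]
 [ -5  10  47  80  94  91  75  64  63  65  59  52  29   9  -6 -11  -9]
 [ -9  -4  19  53  72  74  66  62  58  55  47  32  11  -1  -7 -10  -8]
 [-10  -8   2  16  32  41  48  47  43  36  26  13   0  -7  -8 -10 -11]
 [ -8  -9  -8  -2   2   9  14  18  16  11   4  -5  -8  -9  -9 -10 -10]
 [-11 -11  -9  -9  -7  -7  -2  -4  -2  -5  -8  -7  -8 -11  -8 -10 -10]
 [ -9 -10 -11 -10 -10  -8 -10  -8 -
[... 3031 characters left out ...]
107 124 129 133 119 100  88  86  87  82  83  85  96 104 103]
 [101  98  98 108 121 125 115 100  85  83  81  78  72  79  91  99 103]
 [102  96  90  89  96 109 104  91  75  73  74  66  63  71  88  98 101]
 [104  93  85  74  76  77  80  71  67  64  60  54  63  71  86  98 101]
 [103  98  86  71  58  55  57  57  58  57  54  58  61  76  91 100 100]
 [102 100  91  75  66  55  47  54  52  50  54  59  68  84  94 102 102]
 [103 102  94  85  74  63  57  53  53  52  58  67  77  91 101 102 102]
 [103 102 103  93  88  77  70  66  64  69  76  79  91  99 102 102 105]
 [102 104 105 101 100  94  88  84  84  85  86  97  98 100 105 104 103]
 [102 105 103 104 103 101 100  96  94  98  97  99 100 102 103 102 105]]
```

View pics/yh.png

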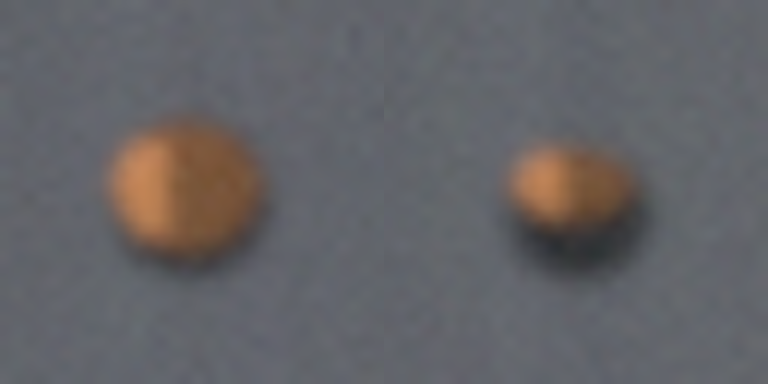

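```bash
cat >> h.py <<'E'
def holefit(c,u,v,z,thr=25,rad=4.8,show=False):
    """fit projected circle (radius rad mm) at height z to pixels differing from face colour"""
    u0,v0=int(round(u)),int(round(v));n=13;S=8
    w=c['img'][v0-n:v0+n+1,u0-n:u0+n+1].astype(float)
    ring=np.hypot(*np.mgrid[-n:n+1,-n:n+1])
    k=(ring>9.5)&(ring<12)
    face=np.median(w[k],0)
    D=np.clip(np.abs(w-face).max(2)/thr,0,1.6)
    D=np.minimum(D,1.)
    from scipy.optimize import minimize
    p0=atz(c,u,v,z);yy,xx=np.mgrid[v0-n:v0+n+1,u0-n:u0+n+1]
    o=c['pose'][:3,3]
    # world points of each pixel at plane z
    d=np.stack([(xx-c['cx'])/c['fx'],-(yy-c['cy'])/c['fy'],-np.ones_like(xx,float)],-1)@c['pose'][:3,:3].T
    W=o+d*((z-o[2])/d[...,2])[...,None]
    def f(q):
        r=np.hypot(W[...,0]-q[0]/1e3,W[...,1]-q[1]/1e3)*1e3
        M=1/(1+np.exp((r-q[2])/.35))
        return ((M-D)**2).sum()
    best=minimize(f,[p0[0]*1e3,p0[1]*1e3,rad],method='Nelder-Mead',options=dict(xatol=1e-3,fatol=1e-4))
    return np.array([best.x[0]/1e3,best.x[1]/1e3,z]),best.x[2],best.fun
def load(f):
    d=np.load(f);return dict(img=d['img'],pose=d['pose'],depth=d['depth'],fx=348.79961551834276,fy=348.79961551834276,cx=315.27480467289314,cy=200.34901316945593)
E
python3 - <<'E'
from h import *
c=load('yoke.npz')
for thr in(12,20,30):
    r=[holefit(c,u,v,.010,thr) for u,v in((314.5,152),(315,246))]
    a,b=r[0][0],r[1][0];print([x[1:] for x in r],a,b,'mid',(a+b)/2,np.linalg.norm(a-b),np.degrees(np.arctan2(*(a-b)[1::-1])))
g=c['img'].astype(float)
# outline columns at several rows
for v in(130,170,200,225,260):
    row=(g[v,:,0]-g[v,:,2]);k=np.where((row<20)[285:345])[0];print(v,k.min()+285,k.max()+285)
c=load('stud.npz')
for u,v in((313,152.6),(314,245.6)):
  print(atz(c,u,v,.062))
plan([0,0,0],0)
E
```

```text
[(np.float64(5.892191425155051), np.float64(19.569162837369284)), (np.float64(6.107808679634972), np.float64(24.89129425882397))] [0.5407081  0.28355932 0.01      ] [0.46486343 0.28621189 0.01      ] mid [0.50278577 0.28488561 0.01      ] 0.07589103790971043 -2.003035164292292
[(np.float64(5.580072044620789), np.float64(8.149516741554876)), (np.float64(5.713419846286175), np.float64(10.36516743099946))] [0.5407123  0.28355864 0.01      ] [0.46481448 0.28623891 0.01      ] mid [0.50276339 0.28489877 0.01      ] 0.07594512814047798 -2.0225115155078552
[(np.float64(5.3185185289171635), np.float64(4.313383443974703)), (np.float64(5.395360139608076), np.float64(5.921332216737276))] [0.54071566 0.2835817  0.01      ] [0.46485174 0.28626837 0.01      ] mid [0.5027837  0.28492503 0.01      ] 0.07591147620402086 -2.028243982537858
130 294 333
170 295 333
200 296 332
225 296 332
260 297 332
[0.53235337 0.09781804 0.062     ]
[0.50842527 0.02561657 0.062     ]
t 10.15 pos [0.5023 0.2839 0.0846] th -2.22 F [ 0.2  0.5 -0.7] tilt [ 0. -0.]
rz units total -0.222
shift total [-20.091  11.356   3.382] rows 21 each [-0.957  0.541  0.161]
```

```bash
python3 -c "
from h import *
plan([.50278,.2849,.003],-2.02)"
```

```text
t 10.15 pos [0.5023 0.2839 0.0846] th -2.22 F [ 0.2  0.5 -0.7] tilt [ 0. -0.]
rz units total -0.02
shift total [ 0.019 -0.041  3.262] rows 4 each [ 0.005 -0.01   0.816]
```

send_rows:
  moves:
    - [0.02, -0.04, 0.8, 0, 0, -0.02, -1]
    - [0, 0, 0.8, 0, 0, 0, -1]
    - [0, 0, 0.8, 0, 0, 0, -1]
    - [0, 0, 0.5, 0, 0, 0, -1]
    - [0, 0, 0.36, 0, 0, 0, -1]
    - [0, 0, 0, 0, 0, 0, -1]

```text
time_s: 10.9
position: [0.5026, 0.2848, 0.0027]
tcp_rot: [[0.999, -0.037, -0.001], [-0.037, -0.999, -0.0], [-0.001, 0.0, -1.0]]
force: [-0.1, -1.0, -0.1]
opening: 0.999
```

```bash
python3 -c "
from h import *
plan([.50278,.2849,.003],-2.02)"
```

```text
t 10.9 pos [0.5026 0.2848 0.0027] th -2.1 F [-0.1 -1.  -0.1] tilt [-0.0008  0.0003]
rz units total -0.008
shift total [ 0.008 -0.006 -0.014] rows 1 each [ 0.008 -0.006 -0.014]
```

Close; the fingers are at their own pace.

send_rows:
  moves:
    - [0, 0, 0, 0, 0, 0, 1]
    - [0, 0, 0, 0, 0, 0, 1]
    - [0, 0, 0, 0, 0, 0, 1]
    - [0, 0, 0, 0, 0, 0, 1]
    - [0, 0, 0, 0, 0, 0, 1]
    - [0, 0, 0, 0, 0, 0, 1]

```text
time_s: 11.65
position: [0.5028, 0.2848, 0.003]
tcp_rot: [[0.999, -0.037, -0.0], [-0.037, -0.999, -0.0], [-0.0, 0.0, -1.0]]
force: [-0.6, -0.1, -0.7]
opening: 0.403
```

send_rows:
  moves:
    - [0, 0, 0, 0, 0, 0, 1]
    - [0, 0, -0.3, 0, 0, 0, 1]
    - [0, 0, -0.6, 0, 0, 0, 1]
    - [0, 0, -0.8, 0, 0, 0, 1]
    - [0, 0, -0.8, 0, 0, 0, 1]
    - [0, 0, -0.8, 0, 0, 0, 1]
    - [0, 0, -0.8, 0, 0, 0, 1]
    - [0, 0, 0, 0, 0, 0, 1]
    - [0, 0, 0, 0, 0, 0, 1]

```text
time_s: 12.78
position: [0.5025, 0.2847, 0.1056]
tcp_rot: [[0.999, -0.037, -0.0], [-0.037, -0.999, -0.0], [-0.0, 0.0, -1.0]]
force: [-0.3, -0.0, -0.2]
opening: 0.008
```

```bash
python3 - <<'E'
from h import *
c=cap('wrist');save(c,'w_held.png')
s=status.read_state();print(s['position'],np.array(s['tcp_rot']).round(5).tolist(),s['qvel'].round(2),s['time_s'],s['opening']*87,s['force'])
np.savez('held.npz',img=c['img'],pose=c['pose'],depth=c['depth'])
E
```

```text
[0.50221264 0.28464404 0.10511968] [[0.99932, -0.03679, -0.0011], [-0.03679, -0.99932, -0.00038], [-0.00108, 0.00042, -1.0]] [ 0.08  0.72  0.09  0.01 -0.03  0.06] 12.825 0.3089433285034622 [ 0.94526123 -0.37574285  0.92540771]
```

View pics/w_held.png

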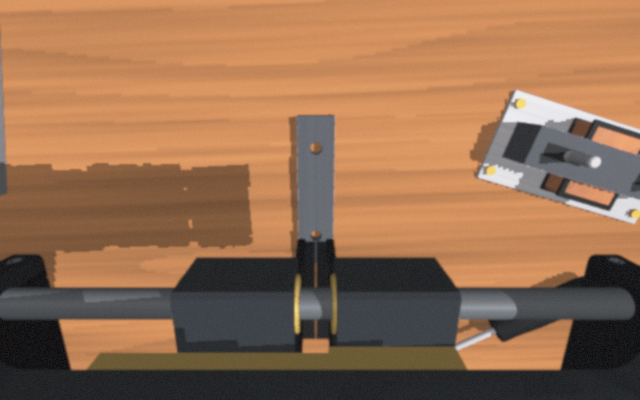

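send_rows:
  moves:
    - [0, 0, 0.8, 0, 0, 0, -1]
    - [0, 0, 0, 0, 0, 0, -1]
    - [0, 0, 0, 0, 0, 0, -1]
    - [0, 0, 0, 0, 0, 0, -1]
    - [0, 0, 0, 0, 0, 0, -1]
    - [0, 0, 0, 0, 0, 0, -1]
    - [0, 0, 0, 0, 0, 0, -1]
    - [0, 0, 0, 0, 0, 0, -1]

```text
time_s: 13.82
position: [0.5028, 0.2848, 0.0856]
tcp_rot: [[0.999, -0.037, 0.0], [-0.037, -0.999, 0.0], [0.0, -0.0, -1.0]]
force: [-0.6, -0.3, 0.5]
opening: 0.832
```

```bash
python3 - <<'E'
from h import *
c=cap('wrist');save(c,'w_yoke2.png')
s=status.read_state();print(s['position'],s['opening'],s['time_s'])
np.savez('yoke2.npz',img=c['img'],pose=c['pose'],depth=c['depth'])
r=[]
for w in([.5407,.28357,.01],[.46485,.28625,.01]):
    u,v=proj(c,w);print(u,v);r.append(holefit(c,u,v,.01,20))
a,b=r[0][0],r[1][0];print([x[1:] for x in r],a,b,'mid',(a+b)/2,np.linalg.norm(a-b),np.degrees(np.arctan2(*(a-b)[1::-1])))
m=(a+b)/2
plan([m[0],m[1],.003],np.degrees(np.arctan2(*(a-b)[1::-1])))
E
```

```text
[0.50282422 0.28485757 0.08557565] 0.8765517021571955 13.875
315.6690266769378 152.44853376787518
315.7388344314959 245.22009642744848
[(np.float64(5.5846294568850805), np.float64(8.79865960009204)), (np.float64(5.679464820099967), np.float64(9.110248515230468))] [0.54073202 0.28347661 0.01      ] [0.46469686 0.28624364 0.01      ] mid [0.50271444 0.28486013 0.01      ] 0.07608549802239783 -2.084154398776235
t 13.875 pos [0.5028 0.2849 0.0856] th -2.11 F [ 0.1 -0.5  0.5] tilt [ 0. -0.]
rz units total -0.002
shift total [-0.004  0.     3.303] rows 4 each [-0.001  0.     0.826]
```

View pics/w_yoke2.png

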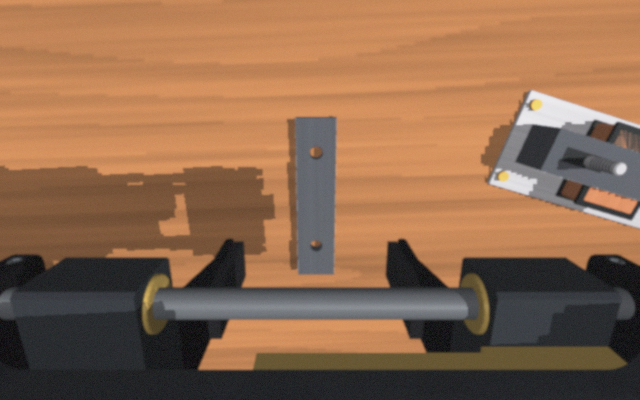

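Yoke unmoved (holes at 316,152 and 316,245). Descend and this time wait for the grip.

send_rows:
  moves:
    - [0, 0, 0.8, 0, 0, 0, -0.2]
    - [0, 0, 0.8, 0, 0, 0, -0.2]
    - [0, 0, 0.8, 0, 0, 0, -0.2]
    - [0, 0, 0.5, 0, 0, 0, -0.2]
    - [0, 0, 0.4, 0, 0, 0, -0.2]
    - [0, 0, 0, 0, 0, 0, 1]
    - [0, 0, 0, 0, 0, 0, 1]
    - [0, 0, 0, 0, 0, 0, 1]
    - [0, 0, 0, 0, 0, 0, 1]
    - [0, 0, 0, 0, 0, 0, 1]

```text
time_s: 15.12
position: [0.5029, 0.2849, 0.0033]
tcp_rot: [[0.999, -0.037, 0.0], [-0.037, -0.999, 0.0], [0.0, -0.0, -1.0]]
force: [-1.3, -0.0, 0.1]
opening: 0.115
```

```bash
python3 - <<'E'
from h import *
c=cap('wrist');save(c,'w_a.png')
s=status.read_state();print(s['position'],s['opening'],s['time_s'],s['force'])
c=cap('scene');save(c,'s_a.png')
a=c['img'][100:240,280:480,::-1]
cv2.imwrite('pics/s_az.png',cv2.resize(a,None,fx=4,fy=4,interpolation=cv2.INTER_CUBIC))
E
```

```text
[0.502913   0.28488709 0.00325095] 0.07116590360471015 15.175 [-0.09325971 -0.1141944   0.80135884]
```

View pics/w_a.png

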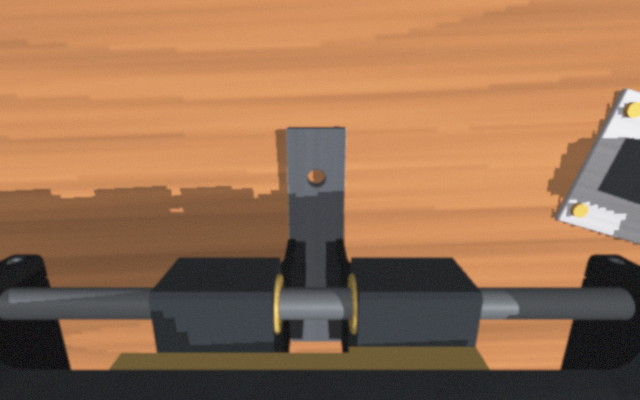

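View pics/s_az.png

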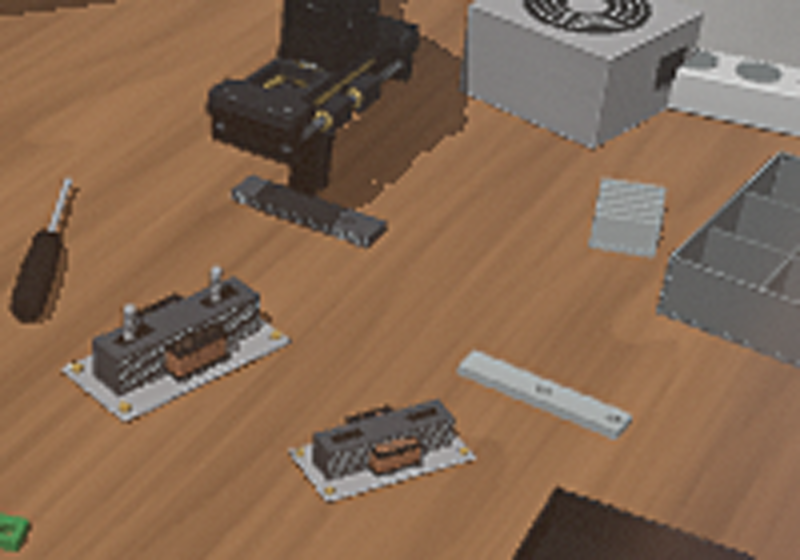

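```bash
python3 - <<'E'
from h import *
for f in('yoke.npz','held.npz'):
    c=load(f);P,u,v=cloud(c);Ti=np.linalg.inv(c['pose'])
    q=(P-c['pose'][:3,3])@c['pose'][:3,:3]  # cam
    he=np.array([[4.32535652e-04,9.55885281e-01,2.93739923e-01,8.06103046e-02],[9.99999356e-01,-1.05221492e-04,-1.13010072e-03,-8.41348005e-04],[-1.04933889e-03,2.93740223e-01,-9.55884711e-01,-1.85449786e-01]])
    t=q@he[:,:3].T+he[:,3]
    for (a,b,vv) in((195,240,range(236,262,3)),(390,440,range(236,262,3)),(290,345,range(236,262,3))):
        for r in vv:
            k=(v==r)&(u>=a)&(u<b)&(t[:,2]<.0)
            if k.sum():
                j=np.where(k)[0];i=j[np.argmin(t[j,1]**2)];print(f,r,k.sum(),'inner',u[i],t[i].round(4),'max z',t[j,2].max().round(4))
    print((c['depth']==0).sum(),c['depth'][c['depth']>0].min())
E
```

```text
yoke.npz 239 7 inner 218 [ 0.0109 -0.0493 -0.0245] max z -0.0229
yoke.npz 242 21 inner 229 [ 0.0089 -0.0441 -0.0236] max z -0.0235
yoke.npz 245 23 inner 228 [ 0.0092 -0.0436 -0.0278] max z -0.0246
yoke.npz 248 25 inner 225 [ 0.0099 -0.0438 -0.0328] max z -0.0246
yoke.npz 251 28 inner 230 [ 0.0042 -0.0438 -0.0242] max z -0.0242
yoke.npz 254 30 inner 229 [ 0.0036 -0.0439 -0.0262] max z -0.0236
yoke.npz 257 33 inner 229 [ 0.002  -0.044  -0.0264] max z -0.0231
yoke.npz 260 35 inner 229 [ 0.001  -0.0437 -0.0278] max z -0.0256
yoke.npz 239 7 inner 413 [ 0.0111  0.0481 -0.0249] max z -0.0232
yoke.npz 242 21 inner 402 [ 0.0091  0.043  -0.024 ] max z -0.0234
yoke.npz 245 23 inner 403 [ 0.0088  0.0428 -0.027 ] max z -0.023
yoke.npz 248 25 inner 404 [ 0.0085  0.0426 -0.0298] max z -0.0257
yoke.npz 251 28 inner 405 [ 0.0077  0.0427 -0.0316] max z -0.0236
yoke.npz 254 30 inner 402 [ 0.0035  0.0429 -0.0261] max z -0.0237
yoke.npz 257 33 inner 406 [ 0.0058  0.0427 -0.0341] max z -0.025
yoke.npz 260 35 inner 401 [ 0.0001  0.0427 -0.026 ] max z -0.0257
966 0.064254686
held.npz 257 43 inner 239 [ 0.0377 -0.0216 -0.0986] max z -0.0972
held.npz 260 45 inner 239 [ 0.0371 -0.0215 -0.0992] max z -0.099
held.npz 257 44 inner 390 [ 0.0374  0.0199 -0.0981] max z -0.0971
held.npz 260 47 inner 390 [ 0.0374  0.0195 -0.0998] max z -0.0993
held.npz 239 16 inner 326 [ 0.0104  0.0048 -0.0233] max z -0.0233
held.npz 242 37 inner 317 [ 0.0091  0.0002 -0.0241] max z -0.0232
held.npz 245 38 inner 317 [ 0.0093  0.0002 -0.028 ] max z -0.0269
held.npz 248 38 inner 317 [ 0.0092  0.0002 -0.0313] max z -0.0301
held.npz 251 40 inner 317 [ 0.0094  0.0002 -0.035 ] max z -0.0334
held.npz 254 40 inner 317 [ 0.0099  0.0001 -0.0393] max z -0.0372
held.npz 257 54 inner 317 [ 0.0095  0.0001 -0.0417] max z -0.0403
held.npz 260 55 inner 317 [ 0.0088  0.0001 -0.0432] max z -0.0415
1050 0.06389835
```

```bash
python3 - <<'E'
from h import *
for f in('yoke.npz','yoke2.npz','held.npz'):
    c=load(f);P,u,v=cloud(c)
    print(f,np.median(P[(v<100)&(u>200)&(u<450),2]),np.median(P[(abs(v-200)<25)&(abs(u-315)<10),2]))
c=cap('wrist');P,u,v=cloud(c);print(np.median(P[(v<100)&(u>200)&(u<450),2]),np.median(P[(abs(v-160)<10)&(abs(u-315)<10),2]))
s=status.read_state();print(s['position'],s['opening'],s['time_s'])
E
```

```text
yoke.npz 0.0003577368947591253 0.010410672808980531
yoke2.npz 0.0003273054510808948 0.010363196318492918
held.npz 0.0003200817780669163 0.010325051858407763
0.0003281151698967255 0.010361888656003529
[0.50281778 0.28486836 0.00314315] 0.028947448639758726 15.275
```

send_rows:
  moves:
    - [0, 0, 0, 0, 0, 0, -0.4]
    - [0, 0, 0, 0, 0, 0, -0.4]
    - [0, 0, 0, 0, 0, 0, -0.4]
    - [0, 0, 0, 0, 0, 0, -0.4]
    - [0, 0, 0, 0, 0, 0, -0.4]
    - [0, 0, 0, 0, 0, 0, -0.4]
    - [0, 0, 0, 0, 0, 0, -0.4]
    - [0, 0, 0, 0, 0, 0, -0.4]

```text
time_s: 16.27
position: [0.5028, 0.2849, 0.0031]
tcp_rot: [[0.999, -0.037, 0.0], [-0.037, -0.999, 0.0], [0.0, -0.0, -1.0]]
force: [-0.2, 0.7, 0.3]
opening: 0.697
```

send_rows:
  moves:
    - [0, 0, 0.3, 0, 0, 0, -0.4]
    - [0, 0, 0.3, 0, 0, 0, -0.4]
    - [0, 0, 0.16, 0, 0, 0, -0.4]
    - [0, 0, 0.08, 0, 0, 0, -0.4]

```text
time_s: 16.77
position: [0.5025, 0.2848, -0.0185]
tcp_rot: [[0.999, -0.037, -0.001], [-0.037, -0.999, -0.0], [-0.001, 0.0, -1.0]]
force: [0.6, 0.0, -0.2]
opening: 0.703
```

```bash
python3 - <<'E'
from h import *
s=status.read_state();print(s['position'],s['opening'],s['time_s'],s['force'])
c=cap('scene')
a=c['img'][100:200,300:420,::-1]
cv2.imwrite('pics/s_b.png',cv2.resize(a,None,fx=6,fy=6,interpolation=cv2.INTER_CUBIC))
E
```

```text
[ 0.50253539  0.28475989 -0.01854281] 0.7032804300718112 16.775 [ 0.64158298  0.01862306 -0.16866874]
```

View pics/s_b.png

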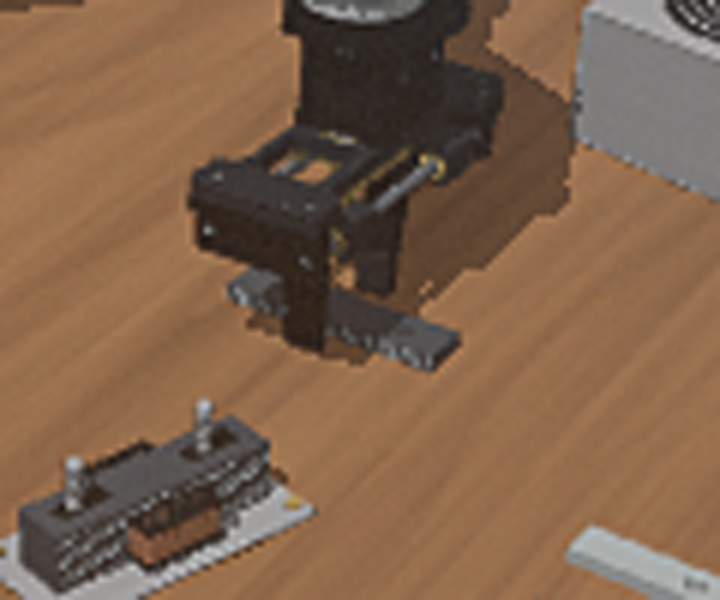

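send_rows:
  moves:
    - [0, 0, 0.06, 0, 0, 0, -0.4]
    - [0, 0, 0, 0, 0, 0, 1]
    - [0, 0, 0, 0, 0, 0, 1]
    - [0, 0, 0, 0, 0, 0, 1]
    - [0, 0, 0, 0, 0, 0, 1]
    - [0, 0, 0, 0, 0, 0, 1]
    - [0, 0, 0, 0, 0, 0, 1]
    - [0, 0, 0, 0, 0, 0, 1]

```text
time_s: 17.82
position: [0.5028, 0.2849, -0.0194]
tcp_rot: [[0.999, -0.037, 0.0], [-0.037, -0.999, 0.0], [0.0, -0.0, -1.0]]
force: [0.4, -0.0, 1.1]
opening: 0.339
```

send_rows:
  moves:
    - [0, 0, 0, 0, 0, 0, 1]
    - [0, 0, -0.2, 0, 0, 0, 1]
    - [0, 0, -0.5, 0, 0, 0, 1]
    - [0, 0, -0.8, 0, 0, 0, 1]
    - [0, 0, -0.8, 0, 0, 0, 1]
    - [0, 0, -0.6, 0, 0, 0, 1]
    - [0, 0, -0.3, 0, 0, 0, 1]
    - [0, 0, 0, 0, 0, 0, 1]
    - [0, 0, 0, 0, 0, 0, 1]

```text
time_s: 18.95
position: [0.5022, 0.2846, 0.06]
tcp_rot: [[0.999, -0.037, -0.001], [-0.037, -0.999, -0.0], [-0.001, 0.001, -1.0]]
force: [0.5, 0.3, -3.0]
opening: 0.336
```

```bash
python3 - <<'E'
from h import *
c=cap('wrist');save(c,'w_held2.png')
s=status.read_state();print(s['position'],np.array(s['tcp_rot']).round(5).tolist(),s['time_s'],s['opening']*87,s['force'])
np.savez('held2.npz',img=c['img'],pose=c['pose'],depth=c['depth'])
E
```

```text
[0.50219027 0.28462747 0.05982711] [[0.99932, -0.03685, -0.0016], [-0.03686, -0.99932, -0.00052], [-0.00158, 0.00057, -1.0]] 19.0 29.31949383944439 [-0.14493778 -0.46734675 -3.49780561]
```

View pics/w_held2.png

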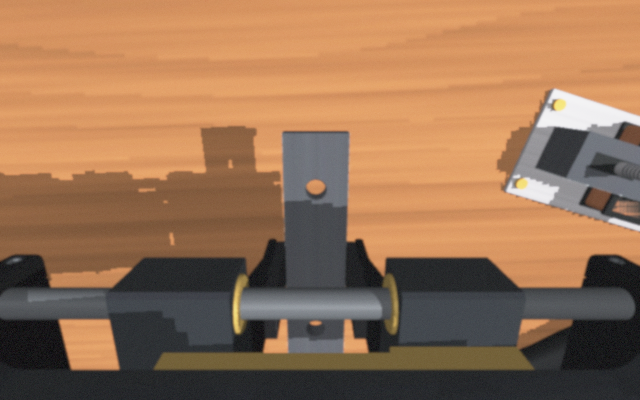

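```bash
python3 - <<'E'
from h import *
c=load('held2.npz')
s=status.read_state()
he=np.array([[4.32535652e-04,9.55885281e-01,2.93739923e-01,8.06103046e-02],[9.99999356e-01,-1.05221492e-04,-1.13010072e-03,-8.41348005e-04],[-1.04933889e-03,2.93740223e-01,-9.55884711e-01,-1.85449786e-01],[0,0,0,1]])
np.save('he',he)
c['pose']=np.diag([1,-1,-1,1.])@he  # "world" = tool flipped: x, -y, -z
P,u,v=cloud(c)
for r0,r1 in((135,145),(150,170),(205,215),(225,235)):
    k=(v>=r0)&(v<r1)&(u>300)&(u<332);print(r0,np.median(P[k],0).round(4))
    g=(c['img'][r0:r1].astype(int));d=(g[...,0]-g[...,2]).mean(0);kk=np.where(d[270:360]<25)[0]+270;print(kk.min(),kk.max())
r=holefit(c,316,187,.0294,20,rad=4.8);print('hole front: tool x,-y',r)
# edges subpixel at top face z
for r0 in(150,170,210,230):
    g=c['img'][r0:r0+1].astype(float).mean(0);d=g[:,0]-g[:,2]
    e=[]
    for rng in(range(270,300),range(335,365)):
        for i in rng:
            if (d[i]-35)*(d[i+1]-35)<=0:e.append(i+(35-d[i])/(d[i+1]-d[i]));
    e=[e[0],e[-1]] if len(e)>1 else e
    print(r0,e,[atz(c,x,r0,.0294)[:2].round(4) for x in e])
E
```

```text
135 [0.061  0.0003 0.0296]
283 348
150 [0.052  0.0003 0.0296]
283 347
205 [0.0282 0.0003 0.0296]
285 346
225 [0.0181 0.0003 0.0297]
285 345
hole front: tool x,-y (array([0.0393594 , 0.00059666, 0.0294    ]), np.float64(7.940791536228801), np.float64(53.693425408923325))
150 [np.float64(282.25), np.float64(348.3181818181818)] [array([0.0563, 0.0155]), array([ 0.0563, -0.0141])]
170 [np.float64(282.84615384615387), np.float64(347.675)] [array([0.0471, 0.0154]), array([ 0.0471, -0.0141])]
210 [np.float64(284.03125), np.float64(346.4222222222222)] [array([0.0279, 0.0154]), array([ 0.0279, -0.014 ])]
230 [np.float64(284.2916666666667), np.float64(345.8709677419355)] [array([0.0177, 0.0155]), array([ 0.0177, -0.0141])]
```

```bash
sed -i 's/rad=4.8,show=False/rad=4.8,n=13/; s/;n=13;S=8//; s/(ring>9.5)&(ring<12)/(ring>n*.75)\&(ring<n*.95)/' h.py; python3 - <<'E'
from h import *
c=load('held2.npz');im=c['img']
cv2.imwrite('pics/hh.png',cv2.resize(im[165:210,290:345,::-1],None,fx=12,fy=12,interpolation=cv2.INTER_CUBIC))
c['pose']=np.diag([1,-1,-1,1.])@np.load('he.npy')
r=holefit(c,316,185,.0295,20,n=18);print(r)
# vertical/horizontal profile
print(im[172:204,316].tolist()); print(im[187,300:334].tolist())
for v in range(172,204):print(v,atz(c,316,v,.0295)[:2].round(4),end=' ')
E
```

```text
(array([0.03794815, 0.00059547, 0.0295    ]), np.float64(5.5136018081639016), np.float64(87.42068641262813))
[[109, 112, 119], [109, 112, 117], [110, 111, 119], [112, 114, 122], [112, 113, 121], [108, 111, 116], [118, 110, 111], [152, 117, 101], [201, 141, 103], [219, 152, 103], [221, 153, 101], [221, 153, 101], [218, 151, 100], [215, 146, 96], [212, 146, 98], [209, 142, 94], [208, 144, 93], [209, 143, 94], [208, 144, 94], [211, 144, 95], [207, 142, 93], [178, 125, 85], [128, 95, 74], [76, 67, 63], [59, 57, 61], [56, 59, 62], [69, 70, 73], [82, 84, 89], [96, 98, 104], [110, 111, 117], [107, 112, 118], [98, 100, 107]]
[[108, 113, 120], [110, 113, 121], [109, 114, 121], [113, 116, 122], [108, 111, 114], [124, 113, 109], [155, 117, 96], [192, 134, 94], [205, 141, 92], [211, 147, 95], [211, 147, 94], [209, 144, 94], [209, 144, 94], [211, 147, 97], [211, 144, 96], [211, 146, 96], [209, 142, 94], [207, 141, 92], [210, 144, 94], [210, 145, 96], [209, 143, 95], [209, 144, 96], [208, 143, 94], [200, 139, 94], [176, 122, 86], [133, 103, 91], [104, 97, 99], [107, 107, 115], [110, 112, 121], [112, 115, 122], [111, 115, 122], [113, 117, 124], [112, 113, 123], [111, 114, 122]]
172 [0.0462 0.0003] 173 [0.0458 0.0003] 174 [0.0453 0.0003] 175 [0.0448 0.0003] 176 [0.0444 0.0003] 177 [0.0439 0.0003] 178 [0.0434 0.0003] 179 [0.0429 0.0003] 180 [0.0425 0.0003] 181 [0.042  0.0003] 182 [0.0415 0.0003] 183 [0.041  0.0003] 184 [0.0406 0.0003] 185 [0.0401 0.0003] 186 [0.0396 0.0003] 187 [0.0391 0.0003] 188 [0.0387 0.0003] 189 [0.0382 0.0003] 190 [0.0377 0.0003] 191 [0.0372 0.0003] 192 [0.0367 0.0003] 193 [0.0363 0.0003] 194 [0.0358 0.0003] 195 [0.0353 0.0003] 196 [0.0348 0.0003] 197 [0.0343 0.0003] 198 [0.0338 0.0003] 199 [0.0333 0.0003] 200 [0.0329 0.0003] 201 [0.0324 0.0003] 202 [0.0319 0.0003] 203 [0.0314 0.0003]
```

View pics/hh.png

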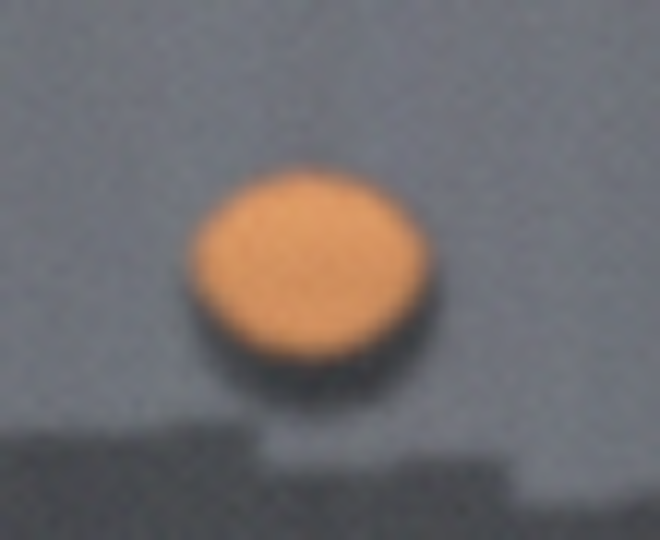

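```bash
python3 -c "
from h import *
plan([.5210,.0614,.0598],-2.11)"
```

```text
t 19.0 pos [0.5022 0.2846 0.0598] th -2.11 F [-0.1 -0.5 -3.5] tilt [-0.0016  0.0006]
rz units total -0.0
shift total [1.081e+00 8.895e+00 1.000e-03] rows 9 each [0.12  0.988 0.   ]
```

send_rows:
  moves:
    - [0.11, 0.5, 0, 0, 0, 0, 1]
    - [0.11, 0.8, 0, 0, 0, 0, 1]
    - [0.11, 0.9, 0, 0, 0, 0, 1]
    - [0.11, 0.9, 0, 0, 0, 0, 1]
    - [0.11, 0.9, 0, 0, 0, 0, 1]
    - [0.11, 0.9, 0, 0, 0, 0, 1]
    - [0.11, 0.9, 0, 0, 0, 0, 1]
    - [0.11, 0.9, 0, 0, 0, 0, 1]
    - [0.11, 0.9, 0, 0, 0, 0, 1]
    - [0.1, 0.8, 0, 0, 0, 0, 1]
    - [0, 0.5, 0, 0, 0, 0, 1]
    - [0, 0, 0, 0, 0, -0.5, 1]

```text
time_s: 20.5
position: [0.5216, 0.0598, 0.0605]
tcp_rot: [[0.999, 0.051, -0.0], [0.051, -0.999, -0.0], [-0.0, 0.0, -1.0]]
force: [0.2, -0.0, -2.4]
opening: 0.337
```

send_rows:
  moves:
    - [0, 0, 0, 0, 0, -0.8, 1]
    - [0, 0, 0, 0, 0, -0.96, 1]
    - [0, 0, 0, 0, 0, -0.96, 1]
    - [0, 0, 0, 0, 0, -0.96, 1]
    - [0, 0, 0, 0, 0, -0.96, 1]
    - [0, 0, 0, 0, 0, -0.96, 1]
    - [0, 0, 0, 0, 0, -0.8, 1]
    - [0, 0, 0, 0, 0, -0.48, 1]
    - [0, 0, 0, 0, 0, 0, 1]
    - [0, 0, 0, 0, 0, 0, 1]

```text
time_s: 21.75
position: [0.5217, 0.0612, 0.0605]
tcp_rot: [[0.315, 0.949, -0.0], [0.949, -0.315, -0.0], [-0.0, -0.0, -1.0]]
force: [0.1, 0.5, -4.0]
opening: 0.341
```

```bash
python3 -c "
from h import *
plan([.5210,.0614,.0598],71.64)
c=cap('wrist');save(c,'w_over.png')
np.savez('over.npz',img=c['img'],pose=c['pose'],depth=c['depth'])
"
```

```text
t 21.75 pos [0.5217 0.0612 0.0605] th 71.61 F [ 0.1  0.5 -4. ] tilt [-0.0001 -0.0002]
rz units total -0.003
shift total [-0.003 -0.027  0.029] rows 1 each [-0.003 -0.027  0.029]
```

View pics/w_over.png

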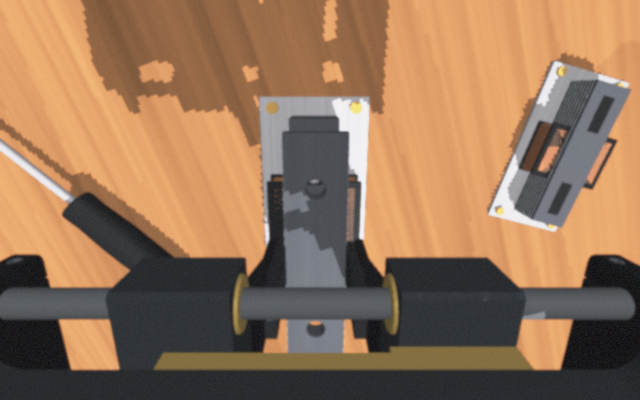

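```bash
python3 - <<'E'
from h import *
c=load('over.npz')
print(proj(c,[.53237,.0978,.062]),proj(c,[.50841,.0256,.062]))
im=c['img']
a=cv2.resize(im[168:208,295:337,::-1],None,fx=9,fy=9,interpolation=cv2.INTER_CUBIC)
b=cv2.resize(im[310:350,295:337,::-1],None,fx=9,fy=9,interpolation=cv2.INTER_CUBIC)
cv2.imwrite('pics/ov.png',np.clip(np.hstack([a,b])*1.6,0,255))
E
```

```text
(np.float64(313.8214437209569), np.float64(176.75394231333186)) (np.float64(313.9910416591265), np.float64(299.45607323848174))[ WARN:0@0.520] global loadsave.cpp:1063 imwrite_ Unsupported depth image for selected encoder is fallbacked to CV_8U.
```

View pics/ov.png

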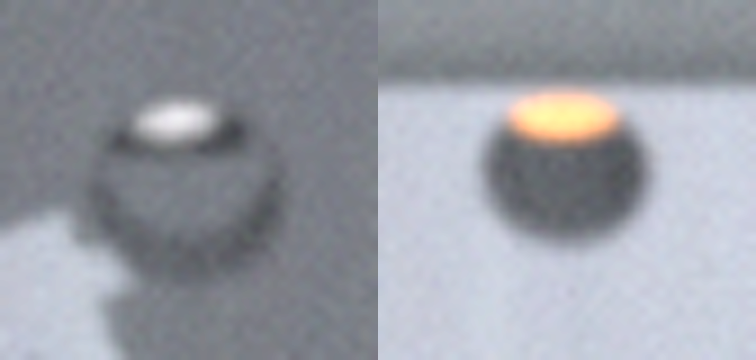

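send_rows:
  moves:
    - [0, -0.027, 0.15, 0, 0, 0, 1]
    - [0, 0, 0.2, 0, 0, 0, 1]
    - [0, 0, 0.2, 0, 0, 0, 1]
    - [0, 0, 0.12, 0, 0, 0, 1]
    - [0, 0, 0, 0, 0, 0, 1]
    - [0, 0, 0, 0, 0, 0, 1]

```text
time_s: 22.55
position: [0.5213, 0.0617, 0.0439]
tcp_rot: [[0.314, 0.949, 0.0], [0.949, -0.314, 0.0], [0.0, 0.0, -1.0]]
force: [-0.4, -0.7, -2.5]
opening: 0.338
```

```bash
python3 -c "
from h import *
plan([.5210,.0614,.0166],71.64)
print(status.read_state()['moment'])
"
```

```text
t 22.55 pos [0.5213 0.0617 0.0439] th 71.69 F [-0.4 -0.7 -2.5] tilt [0.0001 0.0002]
rz units total 0.005
shift total [-0.017 -0.008  1.09 ] rows 2 each [-0.008 -0.004  0.545]
[-0.03454294 -0.03580767  0.00019618]
```

send_rows:
  moves:
    - [-0.015, -0.008, 0.05, 0, 0, 0, 1]
    - [0, 0, 0.06, 0, 0, 0, 1]
    - [0, 0, 0.06, 0, 0, 0, 1]

```text
time_s: 22.92
position: [0.5209, 0.0614, 0.0395]
tcp_rot: [[0.314, 0.949, 0.0], [0.949, -0.314, 0.0], [0.0, 0.0, -1.0]]
force: [0.4, -0.6, -3.0]
opening: 0.336
```

```bash
python3 -c "
from h import *
plan([.5210,.0614,.0166],71.64)
print(status.read_state()['moment'])
"
```

```text
t 22.925 pos [0.5209 0.0614 0.0395] th 71.69 F [ 0.4 -0.6 -3. ] tilt [0.     0.0001]
rz units total 0.005
shift total [0.    0.004 0.917] rows 1 each [0.    0.004 0.917]
[-0.00949808 -0.07517714 -0.00941393]
```

send_rows:
  moves:
    - [0, 0, 0.1, 0, 0, 0, 1]
    - [0, 0, 0.1, 0, 0, 0, 1]
    - [0, 0, 0.1, 0, 0, 0, 1]

```text
time_s: 23.3
position: [0.5209, 0.0614, 0.0318]
tcp_rot: [[0.314, 0.949, -0.0], [0.949, -0.314, 0.0], [-0.0, -0.0, -1.0]]
force: [-0.4, 0.4, -2.9]
opening: 0.341
```

```bash
python3 -c "
from h import *
plan([.5210,.0614,.0166],71.64)
print(status.read_state()['moment'])
c=cap('wrist');save(c,'w_thr.png')
"
```

```text
t 23.3 pos [0.5209 0.0614 0.0318] th 71.69 F [-0.4  0.4 -2.9] tilt [-0.     -0.0001]
rz units total 0.005
shift total [0.001 0.005 0.609] rows 1 each [0.001 0.005 0.609]
[ 0.00127638 -0.04069498 -0.03111454]
```

View pics/w_thr.png

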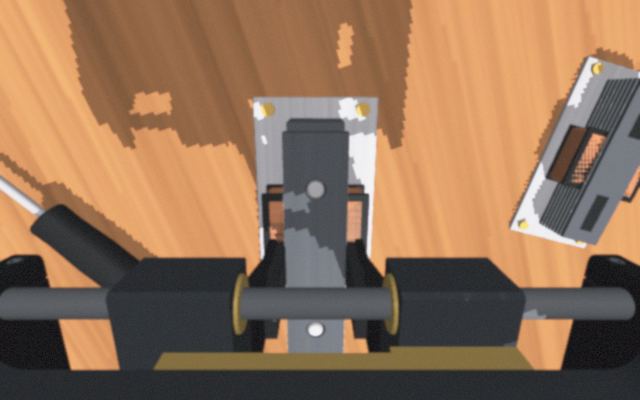

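Both studs show in both holes (316,188) and (316,329). Continue down gently.

send_rows:
  moves:
    - [0, 0, 0.1, 0, 0, 0, 1]
    - [0, 0, 0.1, 0, 0, 0, 1]
    - [0, 0, 0.1, 0, 0, 0, 1]
    - [0, 0, 0.1, 0, 0, 0, 1]
    - [0, 0, 0.08, 0, 0, 0, 1]
    - [0, 0, 0.04, 0, 0, 0, 1]
    - [0, 0, 0, 0, 0, 0, 1]

```text
time_s: 24.22
position: [0.5209, 0.0614, 0.019]
tcp_rot: [[0.314, 0.949, -0.0], [0.949, -0.314, 0.0], [-0.0, -0.0, -1.0]]
force: [0.9, 0.5, -2.4]
opening: 0.337
```

send_rows:
  moves:
    - [0, 0, 0.04, 0, 0, 0, 1]
    - [0, 0, 0.03, 0, 0, 0, 1]
    - [0, 0, 0, 0, 0, 0, 1]

```text
time_s: 24.6
position: [0.5209, 0.0614, 0.0173]
tcp_rot: [[0.314, 0.949, -0.0], [0.949, -0.314, 0.0], [0.0, -0.0, -1.0]]
force: [0.4, -0.3, -2.7]
opening: 0.34
```

send_rows:
  moves:
    - [0, 0, 0.02, 0, 0, 0, 1]
    - [0, 0, 0.02, 0, 0, 0, 1]
    - [0, 0, 0, 0, 0, 0, 1]

```text
time_s: 24.98
position: [0.521, 0.0614, 0.0166]
tcp_rot: [[0.314, 0.949, 0.0], [0.949, -0.314, -0.0], [0.0, 0.0, -1.0]]
force: [-0.8, 0.6, 0.9]
opening: 0.342
```

send_rows:
  moves:
    - [0, 0, 0, 0, 0, 0, -0.2]
    - [0, 0, 0, 0, 0, 0, -0.2]
    - [0, 0, 0, 0, 0, 0, -0.2]
    - [0, 0, 0, 0, 0, 0, -0.2]
    - [0, 0, -0.3, 0, 0, 0, -0.2]
    - [0, 0, -0.8, 0, 0, 0, -0.2]
    - [0, 0, -0.9, 0, 0, 0, -0.2]
    - [0, 0, -0.9, 0, 0, 0, -0.2]
    - [0, 0, -0.9, 0, 0, 0, -0.2]
    - [0, 0, -0.6, 0, 0, 0, -0.2]
    - [0, 0, 0, 0, 0, 0, -0.2]
    - [0, 0, 0, 0, 0, 0, -0.2]

```text
time_s: 26.48
position: [0.5203, 0.0615, 0.1258]
tcp_rot: [[0.314, 0.949, -0.001], [0.949, -0.314, 0.0], [-0.0, -0.001, -1.0]]
force: [-0.4, -0.1, 0.1]
opening: 0.597
```

```bash
python3 - <<'E'
from h import *
plan([.4613,-.2687,.083],71.64)
c=cap('wrist');save(c,'w_seated.png')
np.savez('seated.npz',img=c['img'],pose=c['pose'],depth=c['depth'])
for n,w in(('a',[.53237,.0978,.062]),('b',[.50841,.0256,.062])):print(n,proj(c,w))
g=c['img'].astype(float).mean(2);pts=[]
for w in([.53237,.0978,.062],[.50841,.0256,.062]):
    u0,v0=[int(round(x)) for x in proj(c,w)]
    W=g[v0-9:v0+10,u0-9:u0+10];yy,xx=np.mgrid[-9:10,-9:10]
    n,l=cv2.connectedComponents((W>185).astype(np.uint8));k=cv2.dilate((l==l[9,9]).astype(np.uint8),np.ones((3,3)))>0
    m=np.clip(W-165,0,None)*k;cu,cv_=u0+(m*xx).sum()/m.sum(),v0+(m*yy).sum()/m.sum();p=atz(c,cu,cv_,.062);pts.append(p);print(cu,cv_,p)
a,b=pts;print((a+b)/2,np.linalg.norm(a-b),np.degrees(np.arctan2(*(a-b)[1::-1])))
P,u,v=cloud(c)
k=(abs(v-200)<15)&(abs(u-315)<10);print('yoke top z',np.median(P[k],0))
E
```

```text
t 26.475 pos [0.5203 0.0615 0.1258] th 71.69 F [-0.4 -0.1  0.1] tilt [-0.0003 -0.0012]
rz units total 0.005
shift total [-13.278   1.919   1.711] rows 14 each [-0.948  0.137  0.122]
a (np.float64(316.21198242028555), np.float64(155.6158921371255))
b (np.float64(316.0054902306561), np.float64(252.07134681129878))
316.21284594464885 155.63453847384417 [0.53236636 0.09778698 0.062     ]
316.0369798204113 251.9496958578739 [0.50846615 0.02569152 0.062     ]
[0.52041626 0.06173925 0.062     ] 0.07595377628932232 71.65923208848795
yoke top z [0.51951594 0.06191366 0.04642058]
```

View pics/w_seated.png

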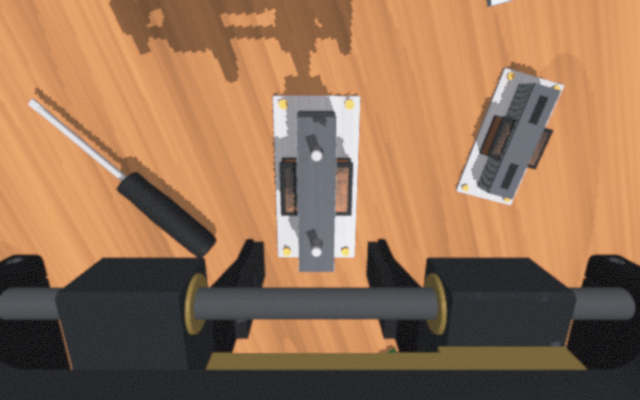

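send_rows:
  moves:
    - [-0.7, 0.14, 0, 0, 0, 0, -0.2]
    - [-0.97, 0.14, 0, 0, 0, 0, -0.2]
    - [-0.97, 0.14, 0, 0, 0, 0, -0.2]
    - [-0.97, 0.14, 0, 0, 0, 0, -0.2]
    - [-0.97, 0.14, 0, 0, 0, 0, -0.2]
    - [-0.97, 0.14, 0, 0, 0, 0, -0.2]
    - [-0.97, 0.14, 0, 0, 0, 0, -0.2]
    - [-0.97, 0.14, 0, 0, 0, 0, -0.2]
    - [-0.97, 0.14, 0, 0, 0, 0, -0.2]
    - [-0.97, 0.14, 0.4, 0, 0, 0, -0.2]
    - [-0.97, 0.14, 0.4, 0, 0, 0, -0.2]
    - [-0.97, 0.14, 0.4, 0, 0, 0, -0.2]

```text
time_s: 28.02
position: [0.4704, -0.2232, 0.0954]
tcp_rot: [[0.315, 0.949, -0.001], [0.949, -0.315, 0.0], [0.0, -0.001, -1.0]]
force: [-0.3, -0.5, -0.3]
opening: 0.606
```

send_rows:
  moves:
    - [-0.97, 0.14, 0.4, 0, 0, 0, -0.2]
    - [-0.94, 0.1, 0.1, 0, 0, 0, -0.2]
    - [0, 0, 0, 0, 0, 0.9, -0.2]
    - [0, 0, 0, 0, 0, 0.9, -0.2]
    - [0, 0, 0, 0, 0, 0.9, -0.2]
    - [0, 0, 0, 0, 0, 0.9, -0.2]
    - [0, 0, 0, 0, 0, 0.9, -0.2]
    - [0, 0, 0, 0, 0, 0.9, -0.2]
    - [0, 0, 0, 0, 0, 0.9, -0.2]
    - [0, 0, 0, 0, 0, 0.9, -0.2]
    - [0, 0, 0, 0, 0, 0.84, -0.2]
    - [0, 0, 0, 0, 0, 0, -0.2]

```text
time_s: 29.52
position: [0.4613, -0.2694, 0.0833]
tcp_rot: [[0.989, -0.15, -0.001], [-0.15, -0.989, 0.001], [-0.001, -0.0, -1.0]]
force: [0.0, -0.5, -0.5]
opening: 0.597
```

send_rows:
  moves:
    - [0, 0, 0, 0, 0, 0, -0.2]
    - [0, 0, 0, 0, 0, 0, -0.2]

```text
time_s: 29.78
position: [0.462, -0.269, 0.0837]
tcp_rot: [[0.989, -0.151, -0.0], [-0.151, -0.989, 0.0], [-0.0, -0.0, -1.0]]
force: [-0.5, 0.6, 0.4]
opening: 0.601
```

```bash
python3 - <<'E'
from h import *
c=cap('wrist');save(c,'w_strap2.png')
np.savez('strap.npz',img=c['img'],pose=c['pose'],depth=c['depth'])
plan([.4613,-.2687,.083],-8.7)
E
```

```text
t 29.825 pos [ 0.462  -0.2689  0.0837] th -8.67 F [ 0.1  0.7 -0.6] tilt [-0.0002 -0.0001]
rz units total 0.003
shift total [-0.029 -0.005  0.028] rows 1 each [-0.029 -0.005  0.028]
```

View pics/w_strap2.png

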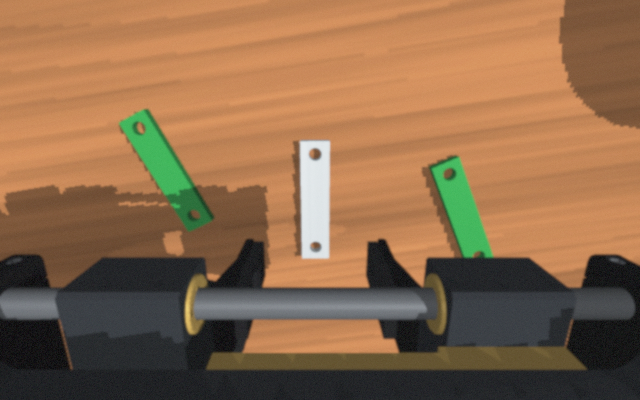

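```bash
python3 - <<'E'
from h import *
c=load('strap.npz')
for thr in(40,70,100):
    r=[holefit(c,u,v,.008,thr) for u,v in((315,154),(315.5,246.5))]
    a,b=r[0][0],r[1][0];m=(a+b)/2;th=np.degrees(np.arctan2(*(a-b)[1::-1]));print([x[1:] for x in r],a,b,'mid',m,np.linalg.norm(a-b),th)
x=np.array([np.cos(np.radians(th)),np.sin(np.radians(th))]);y=np.array([x[1],-x[0]])
# finger mid is at tool y ~ -0.00065 in camera frame: put finger mid on the strap line
plan([*(m[:2]+.00065*y),-.0205],th)
plan([*m[:2],-.0205],th)
E
```

```text
[(np.float64(5.414635749191119), np.float64(15.976216874600532)), (np.float64(5.455019951094565), np.float64(93.5267342502294))] [ 0.49837167 -0.27383138  0.008     ] [ 0.42318626 -0.26282728  0.008     ] mid [ 0.46077896 -0.26832933  0.008     ] 0.0759864135453677 -8.3266624536381
[(np.float64(5.101345722821016), np.float64(5.553286246140345)), (np.float64(5.07924727393476), np.float64(74.87928986685876))] [ 0.49840584 -0.27383568  0.008     ] [ 0.42323395 -0.26282525  0.008     ] mid [ 0.4608199  -0.26833047  0.008     ] 0.07597396353042048 -8.332863652283624
[(np.float64(4.855126433381946), np.float64(2.731774276365897)), (np.float64(4.7776915765085235), np.float64(53.871048128780295))] [ 0.49843615 -0.27383677  0.008     ] [ 0.42329943 -0.26284746  0.008     ] mid [ 0.46086779 -0.26834212  0.008     ] 0.07593610297545977 -8.320936537484219
t 29.825 pos [ 0.462  -0.2689  0.0837] th -8.67 F [ 0.1  0.7 -0.6] tilt [-0.0002 -0.0001]
rz units total -0.034
shift total [-0.049  0.009  4.168] rows 5 each [-0.01   0.002  0.834]
t 29.825 pos [ 0.462  -0.2689  0.0837] th -8.67 F [ 0.1  0.7 -0.6] tilt [-0.0002 -0.0001]
rz units total -0.034
shift total [-0.049 -0.017  4.168] rows 5 each [-0.01  -0.003  0.834]
```

send_rows:
  moves:
    - [-0.05, 0.01, 0.5, 0, 0, -0.03, -0.2]
    - [0, 0, 0.8, 0, 0, 0, -0.2]
    - [0, 0, 0.9, 0, 0, 0, -0.2]
    - [0, 0, 0.9, 0, 0, 0, -0.2]
    - [0, 0, 0.6, 0, 0, 0, -0.2]
    - [0, 0, 0.3, 0, 0, 0, -0.2]
    - [0, 0, 0.12, 0, 0, 0, -0.2]
    - [0, 0, 0, 0, 0, 0, -0.2]
    - [0, 0, 0, 0, 0, 0, -0.2]

```text
time_s: 30.95
position: [0.4613, -0.2692, -0.0186]
tcp_rot: [[0.989, -0.146, 0.001], [-0.146, -0.989, -0.001], [0.001, 0.001, -1.0]]
force: [0.2, 0.9, -0.6]
opening: 0.599
```

```bash
python3 -c "
from h import *
plan([.4609,-.2690,-.0205],-8.33)"
```

```text
t 30.95 pos [ 0.4613 -0.2692 -0.0186] th -8.4 F [ 0.2  0.9 -0.6] tilt [0.001  0.0007]
rz units total -0.007
shift total [-0.016 -0.006  0.075] rows 1 each [-0.016 -0.006  0.075]
```

send_rows:
  moves:
    - [-0.01, 0, 0.06, 0, 0, 0, -0.2]
    - [0, 0, 0, 0, 0, 0, 1]
    - [0, 0, 0, 0, 0, 0, 1]
    - [0, 0, 0, 0, 0, 0, 1]
    - [0, 0, 0, 0, 0, 0, 1]
    - [0, 0, 0, 0, 0, 0, 1]
    - [0, 0, 0, 0, 0, 0, 1]
    - [0, 0, 0, 0, 0, 0, 1]

```text
time_s: 31.95
position: [0.4607, -0.2689, -0.0207]
tcp_rot: [[0.989, -0.146, 0.0], [-0.146, -0.989, -0.0], [0.0, 0.0, -1.0]]
force: [0.2, -0.9, 0.5]
opening: 0.245
```

send_rows:
  moves:
    - [0, 0, -0.2, 0, 0, 0, 1]
    - [0, 0, -0.5, 0, 0, 0, 1]
    - [0, 0, -0.8, 0, 0, 0, 1]
    - [0, 0, -0.8, 0, 0, 0, 1]
    - [0, 0, -0.6, 0, 0, 0, 1]
    - [0, 0, -0.3, 0, 0, 0, 1]
    - [0, 0, 0, 0, 0, 0, 1]
    - [0, 0, 0, 0, 0, 0, 1]

```text
time_s: 32.95
position: [0.4603, -0.2685, 0.0588]
tcp_rot: [[0.989, -0.146, -0.001], [-0.146, -0.989, 0.001], [-0.001, -0.001, -1.0]]
force: [0.9, 0.5, -0.8]
opening: 0.246
```

```bash
python3 - <<'E'
from h import *
c=cap('wrist');save(c,'w_held3.png')
plan([.5210,.0615,.060],-8.33)
np.savez('held3.npz',img=c['img'],pose=c['pose'],depth=c['depth'])
c['pose']=np.diag([1,-1,-1,1.])@np.load('he.npy')
P,u,v=cloud(c)
for r0,r1 in((155,162),(205,215),(225,235)):
    k=(v>=r0)&(v<r1)&(u>305)&(u<325);print(r0,np.median(P[k],0).round(4))
print(proj(c,[.038,.0006,.0287]))
for thr in(40,70,100):print(holefit(c,*proj(c,[.038,.0006,.0287]),.0287,thr,n=15))
for r0 in(170,210,230):
    d=c['img'][r0].astype(float)[:,2];print(r0,[int(x) for x in d[285:300]],[int(x) for x in d[333:348]])
    e=[]
    for rng in(range(312,280,-1),range(320,352)):
        for i in rng:
            if d[i]<130:e.append(i);break
    print(e,[atz(c,x,r0,.0287)[:2].round(4) for x in e])
E
```

```text
t 33.0 pos [ 0.4602 -0.2685  0.0587] th -8.42 F [-0.9 -0.5 -0.4] tilt [-0.0012 -0.0008]
rz units total -0.009
shift total [  0.493 -13.414  -0.053] rows 14 each [ 0.035 -0.958 -0.004]
155 [ 0.0369  0.0008 -0.0584]
205 [0.028  0.0008 0.029 ]
225 [0.0178 0.0008 0.029 ]
(np.float64(315.40034512720007), np.float64(188.93415708905593))
(array([0.03828181, 0.00050177, 0.0287    ]), np.float64(5.209945061433048), np.float64(7.2099440111690605))
(array([0.03830594, 0.0005003 , 0.0287    ]), np.float64(4.995241528075222), np.float64(4.435707132888007))
(array([0.03834284, 0.00049528, 0.0287    ]), np.float64(4.815849962677639), np.float64(2.4739553223989095))
170 [85, 84, 83, 84, 92, 127, 187, 227, 237, 238, 239, 239, 240, 239, 239] [237, 237, 238, 237, 237, 231, 210, 151, 106, 93, 93, 92, 94, 95, 97]
[290, 341] [array([0.047 , 0.0122]), array([ 0.047 , -0.0111])]
210 [70, 83, 88, 91, 88, 98, 130, 185, 224, 231, 228, 227, 228, 226, 225] [237, 237, 236, 235, 232, 215, 162, 113, 96, 94, 94, 93, 93, 94, 91]
[290, 340] [array([0.0277, 0.0126]), array([ 0.0277, -0.0111])]
230 [66, 75, 78, 79, 79, 80, 91, 119, 145, 157, 159, 161, 161, 162, 161] [157, 157, 158, 152, 145, 122, 95, 83, 79, 78, 80, 81, 80, 76, 79]
[292, 338] [array([0.0175, 0.0119]), array([ 0.0175, -0.0103])]
```

View pics/w_held3.png

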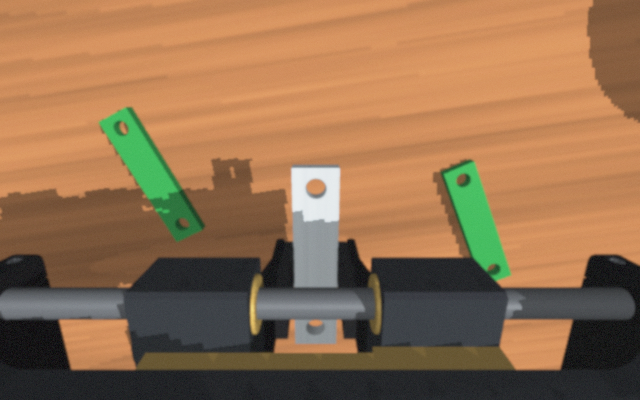

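send_rows:
  moves:
    - [0.04, -0.5, 0, 0, 0, 0, 1]
    - [0.04, -0.9, 0, 0, 0, 0, 1]
    - [0.04, -0.95, 0, 0, 0, 0, 1]
    - [0.04, -0.95, 0, 0, 0, 0, 1]
    - [0.04, -0.95, 0, 0, 0, 0, 1]
    - [0.04, -0.95, 0, 0, 0, 0, 1]
    - [0.04, -0.95, 0, 0, 0, 0, 1]
    - [0.04, -0.95, 0, 0, 0, 0, 1]
    - [0.04, -0.95, 0, 0, 0, 0, 1]
    - [0.04, -0.95, 0, 0, 0, 0, 1]
    - [0.04, -0.95, 0, 0, 0, 0, 1]
    - [0.04, -0.95, 0, 0, 0, 0, 1]

```text
time_s: 34.5
position: [0.5118, 0.0006, 0.0589]
tcp_rot: [[0.989, -0.146, -0.001], [-0.146, -0.989, 0.0], [-0.001, -0.0, -1.0]]
force: [-0.8, -0.3, -0.5]
opening: 0.249
```

send_rows:
  moves:
    - [0, -0.95, 0, 0, 0, 0, 1]
    - [0, -0.95, 0, 0, 0, 0, 1]
    - [0, -0.6, 0, 0, 0, 0, 1]
    - [0, 0, 0, 0, 0, -0.5, 1]
    - [0, 0, 0, 0, 0, -0.9, 1]
    - [0, 0, 0, 0, 0, -0.95, 1]
    - [0, 0, 0, 0, 0, -0.95, 1]
    - [0, 0, 0, 0, 0, -0.95, 1]
    - [0, 0, 0, 0, 0, -0.95, 1]
    - [0, 0, 0, 0, 0, -0.95, 1]
    - [0, 0, 0, 0, 0, -0.95, 1]
    - [0, 0, 0, 0, 0, -0.9, 1]

```text
time_s: 36.0
position: [0.5211, 0.061, 0.0591]
tcp_rot: [[0.311, 0.95, -0.001], [0.95, -0.311, 0.0], [-0.0, -0.001, -1.0]]
force: [-0.1, -0.0, -0.0]
opening: 0.24
```

send_rows:
  moves:
    - [0, 0, 0, 0, 0, 0, 1]
    - [0, 0, 0, 0, 0, 0, 1]
    - [0, 0, 0, 0, 0, 0, 1]

```text
time_s: 36.38
position: [0.5215, 0.0608, 0.0592]
tcp_rot: [[0.317, 0.948, -0.0], [0.948, -0.317, 0.0], [-0.0, -0.0, -1.0]]
force: [0.1, 0.6, 0.2]
opening: 0.244
```

```bash
python3 -c "
from h import *
plan([.5209,.0612,.0588],71.65)"
```

```text
t 36.375 pos [0.5215 0.0608 0.0592] th 71.52 F [0.1 0.6 0.2] tilt [-0.     -0.0001]
rz units total -0.013
shift total [ 0.007 -0.026  0.018] rows 1 each [ 0.007 -0.026  0.018]
```

send_rows:
  moves:
    - [0.007, -0.026, 0.15, 0, 0, -0.013, 1]
    - [0, 0, 0.2, 0, 0, 0, 1]
    - [0, 0, 0.2, 0, 0, 0, 1]
    - [0, 0, 0.1, 0, 0, 0, 1]
    - [0, 0, 0, 0, 0, 0, 1]
    - [0, 0, 0, 0, 0, 0, 1]

```text
time_s: 37.12
position: [0.5211, 0.0611, 0.0431]
tcp_rot: [[0.314, 0.95, 0.0], [0.95, -0.314, -0.0], [0.0, 0.0, -1.0]]
force: [0.8, 0.0, -0.3]
opening: 0.242
```

```bash
python3 -c "
from h import *
plan([.5209,.0612,.0253],71.65)
c=cap('wrist');save(c,'w_over2.png')
im=c['img']
a=cv2.resize(im[165:212,295:337,::-1],None,fx=8,fy=8,interpolation=cv2.INTER_CUBIC)
b=cv2.resize(im[305:352,295:337,::-1],None,fx=8,fy=8,interpolation=cv2.INTER_CUBIC)
cv2.imwrite('pics/ov2.png',np.hstack([a,b]))
"
```

```text
t 37.125 pos [0.5211 0.0611 0.0431] th 71.72 F [ 0.8  0.  -0.3] tilt [0.     0.0001]
rz units total 0.007
shift total [ 0.001 -0.007  0.711] rows 1 each [ 0.001 -0.007  0.711]
```

View pics/ov2.png

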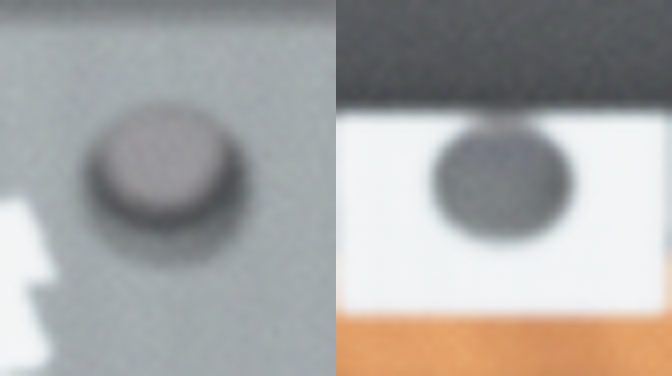

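send_rows:
  moves:
    - [0, -0.007, 0.05, 0, 0, 0, 1]
    - [0, 0, 0.06, 0, 0, 0, 1]
    - [0, 0, 0.06, 0, 0, 0, 1]
    - [0, 0, 0, 0, 0, 0, 1]

```text
time_s: 37.67
position: [0.5207, 0.0612, 0.0387]
tcp_rot: [[0.314, 0.95, -0.0], [0.95, -0.314, 0.0], [-0.0, -0.0, -1.0]]
force: [-0.7, -0.7, -0.7]
opening: 0.249
```

send_rows:
  moves:
    - [0, 0, 0.1, 0, 0, 0, 1]
    - [0, 0, 0.1, 0, 0, 0, 1]
    - [0, 0, 0.1, 0, 0, 0, 1]
    - [0, 0, 0.06, 0, 0, 0, 1]
    - [0, 0, 0, 0, 0, 0, 1]

```text
time_s: 38.3
position: [0.5207, 0.0612, 0.0296]
tcp_rot: [[0.314, 0.95, -0.0], [0.95, -0.314, 0.0], [-0.0, -0.0, -1.0]]
force: [0.2, -0.3, -0.7]
opening: 0.244
```

send_rows:
  moves:
    - [0, 0, 0.06, 0, 0, 0, 1]
    - [0, 0, 0.05, 0, 0, 0, 1]
    - [0, 0, 0.02, 0, 0, 0, 1]
    - [0, 0, 0, 0, 0, 0, 1]

```text
time_s: 38.8
position: [0.5208, 0.0612, 0.0265]
tcp_rot: [[0.314, 0.95, -0.0], [0.95, -0.314, -0.0], [-0.0, -0.0, -1.0]]
force: [0.7, 0.3, -0.0]
opening: 0.248
```

send_rows:
  moves:
    - [0, 0, 0.03, 0, 0, 0, 1]
    - [0, 0, 0.02, 0, 0, 0, 1]
    - [0, 0, 0, 0, 0, 0, 1]

```text
time_s: 39.17
position: [0.5208, 0.0612, 0.0253]
tcp_rot: [[0.314, 0.95, 0.0], [0.95, -0.314, 0.0], [0.0, 0.0, -1.0]]
force: [-0.1, 0.5, -0.0]
opening: 0.249
```

send_rows:
  moves:
    - [0, 0, 0.02, 0, 0, 0, 1]
    - [0, 0, 0, 0, 0, 0, 1]

```text
time_s: 39.42
position: [0.5208, 0.0612, 0.0253]
tcp_rot: [[0.314, 0.95, 0.0], [0.95, -0.314, -0.0], [0.0, 0.0, -1.0]]
force: [-1.5, -0.6, 5.0]
opening: 0.247
```

Contact (5 N, no further descent). Release and retreat.

send_rows:
  moves:
    - [0, 0, -0.01, 0, 0, 0, -0.2]
    - [0, 0, 0, 0, 0, 0, -0.2]
    - [0, 0, 0, 0, 0, 0, -0.2]
    - [0, 0, 0, 0, 0, 0, -0.2]
    - [0, 0, 0, 0, 0, 0, -0.2]
    - [0, 0, -0.3, 0, 0, 0, -0.2]
    - [0, 0, -0.8, 0, 0, 0, -0.2]
    - [0, 0, -0.9, 0, 0, 0, -0.2]
    - [0, 0, -0.9, 0, 0, 0, -0.2]
    - [0, 0, -0.8, 0, 0, 0, -0.2]
    - [0, 0, 0, 0, 0, 0, -0.2]
    - [0, 0, 0, 0, 0, 0, -0.2]

```text
time_s: 40.92
position: [0.5203, 0.0612, 0.1172]
tcp_rot: [[0.314, 0.95, -0.001], [0.95, -0.314, 0.0], [-0.0, -0.001, -1.0]]
force: [0.0, 0.3, -0.2]
opening: 0.6
```

```bash
python3 - <<'E'
from h import *
c=cap('wrist');save(c,'w_fin.png')
P,u,v=cloud(c);plan([.5209,.0612,.0588],71.65)
x=np.array([.3148,.9492]);y=np.array([.9492,-.3148]);q=P[:,:2]-[.5204,.0617];a=q@x;b=q@y
for n,al in(('strap+',25),('strap0',0),('strap-',-25),('yoke+',57),('yoke-',-55)):
    k=(abs(a-al)*1<.004) if 0 else (abs(a-al/1e3)<.004)&(abs(b)<.008);print(n,np.median(P[k,2]) if k.any() else None,k.sum())
for lo,hi,n in((.0505,.058,'strap'),(.043,.0495,'yoke')):
    k=(P[:,2]>lo)&(P[:,2]<hi)&(abs(a)<.09)&(abs(b)<.04);print(n,np.percentile(a[k],[1,99]),np.percentile(b[k],[1,99]))
s=cap('scene');cv2.imwrite('pics/s_fin.png',cv2.resize(s['img'][130:300,140:450,::-1],None,fx=2.5,fy=2.5,interpolation=cv2.INTER_CUBIC))
E
```

```text
t 40.975 pos [0.5201 0.0612 0.1169] th 71.72 F [-0.2  0.2 -1. ] tilt [-0.0004 -0.0015]
rz units total 0.007
shift total [0.009 0.032 2.323] rows 3 each [0.003 0.011 0.774]
strap+ 0.2441345145266678 4339
strap0 0.054353785398097154 217
strap- 0.05436318166199544 197
yoke+ 0.04630777472100206 263
yoke- 0.04657928223578878 149
strap [-0.04666485  0.04780271] [-0.01078662  0.01090158]
yoke [-0.06311934  0.06428072] [-0.01486729  0.01518542]
```

View pics/w_fin.png

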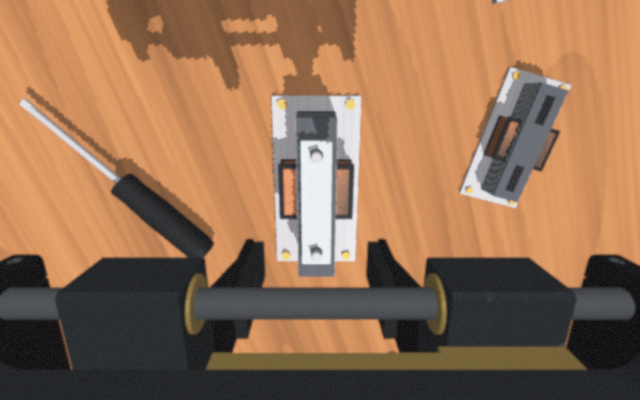

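View pics/s_fin.png

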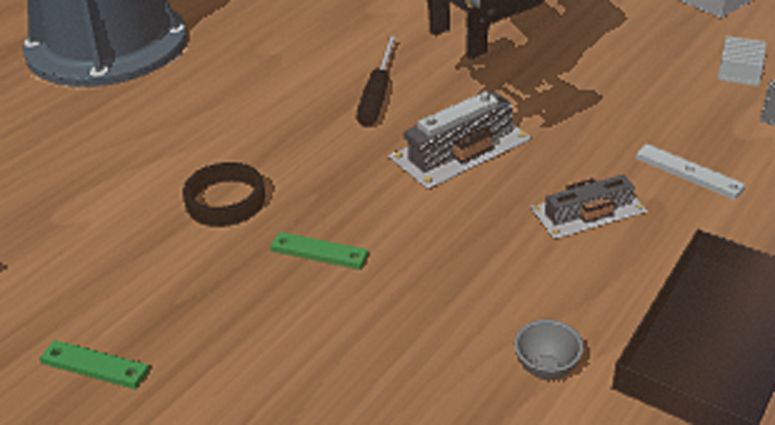

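Both studs come through the strap at (316,155) and (316,252). The strap top measures 54.4 mm (54 expected) and the yoke top 46.3–46.6 mm (46 expected). The bystanders are where they were.

```bash
python3 -c "
from rig import bot
print(bot.hand_in())"
```

```text
the job is handed in; nothing more can be done
None
```

The transformer is closed and the job is handed in, at about 41 s of the 61 s allowed. The yoke went over both studs and onto the core, then the strap over the same studs onto the yoke. The arm let go and backed off before I handed in.

**How it went down:** both parts threaded without noticeable resistance and were lowered slowly. The yoke touched down with the wrist force changing by about 3 N and the strap at about 5 N, and I released each one there.

**Last checks:**
- **Heights:** the depth camera puts the yoke top at 46.3–46.6 mm and the strap top at 54.4 mm, against 46 and 54 mm expected.
- **Position:** both parts lie centred on the studs along and across, to within about 1 mm, and both stud tips show through the strap.
- **Missing check:** one of the three height readings on the strap gave no usable value because my sampling area included other things. The other two agree.
- **Bystanders:** by eye, the spare strap, bowl, screwdriver and tape roll are where they started; I did not measure them.

**What went wrong on the way:** my first two tries at gripping the yoke closed above it without moving it. The finger tips sit about 23.5 mm higher than the reported tool point. I measured that offset with the wrist camera and allowed for it in both grasps.

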